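# Load a vial into the stirring station past its sprung flap

## Task

Take the amber vial with the teal cap from the red rack and load it into the stirring station: with the vial's foot press open the sprung flap in the station's mouth, hold it open against its spring while you slide the vial down past it, and, still holding the vial, bring it fully home, upright, on the floor of the well, which has been set to a height you cannot see; then let go. It is glass: ease it in by feel and never push on it with more than about 15 N. Leave the other glassware and the spatula where they are.

Things in the scene. Friction and masses are not known exactly. Their poses are not given: they have to be found in the camera images.
- vial_mid (a point): centre (half-way up) of the vial to load: amber glass, 28 mm in diameter, 132 mm tall, the only one with a teal cap. The cap is its top 22 mm (30 mm in diameter), meant to be gripped. 70 to 110 g. z points to the cap; this point is 66 mm above the flat foot. It stands 44 mm deep in a 31 mm hole of the rack, its foot 6 mm above the table
- vial_foot (a point): centre of the flat foot of the amber vial, on its axis, 66 mm below vial_mid
- rack: red vial rack, fixed, 98 mm (its x) by 196 mm (its y), 50 mm high, two rows of four holes 46 mm apart; origin under its centre. Three holes hold vials, each at another y of the rack, so a cap is free on its +x and -x sides in the rack's frame
- station: stirring station, fixed grey box 170 mm (its x, from -80 to +90 mm) by 144 mm (y), deck 120 mm high, flat and free; origin under the well's axis, x points from the display front towards the fan grille. The mouth in the deck is a rectangle with bright trim from x = -17 to +30 mm, y = -18 to +18 mm, closed by the flap
- well (a point): point on the well's upright axis at deck level. From 52 mm below the deck a bore 31 mm wide with a 4 mm lead-in guides the vial. The floor below it is on a stop set by the user and not measured: a vial fully home has its foot 68 to 92 mm below the deck (its cap stands 40 to 64 mm out). The floor is hard once its pad is down
- flap (a joint): sprung aluminium flap in the mouth, orange mark, 46 mm long, hinged along y at the mouth's +x edge, 3 mm below the deck; rad, 0 = shut (level), grows as its -x edge swings down, stop at 1.5. A foot pressed straight down on the well's axis opens it with about 4 to 6 N and is thrust to -x; the flap then leans on the vial's side (about 1.2 rad, 3 to 5 N) and rubs on it. It springs shut by itself
- present (a joint): vial-present pad on the floor of the well (m): 0 = free, 0.002 = fully down. It yields to 0.4 N, so a vial resting on it keeps it down; but the leaning flap can hold a vial up by friction if it is let go before it is home
- clear1: clear glass vial with a white cap in the rack, same size as the amber one, origin at its foot: leave it alone
- clear2: the other clear glass vial with a white cap in the rack: leave it alone
- jar: amber jar with glass pipettes, 76 mm wide, about 200 mm tall in all: leave it alone
- solvent: large clear bottle, 86 mm wide, 200 mm tall: leave it alone
- solvent2: smaller clear bottle, 76 mm wide, 170 mm tall: leave it alone
- beaker: glass beaker, 64 mm wide, 80 mm tall: leave it alone
- spatula: slim steel laboratory spatula lying on the table, 172 mm long, 12 mm wide: leave it alone
Mind the look-alikes: they are no part of the job. Leave any purple look-alike of the station alone.

How it is judged:
On the way, in this order (a step that is already met when the one before it is completed fails the run):
1. the amber vial is lifted out of the rack in the gripper (height (world z) of vial_mid above 0.13 m and contact force between vial and the fingers above 1 N), for 0.1 s.
2. the vial, still gripped, holds the flap open with its foot inside the mouth (value of joint flap above 0.8 rad and z of vial_foot in the frame of well below -0.01 m and horizontal distance between vial_foot and well below 0.02 m and contact force between vial and the fingers above 1 N), for 0.1 s.
3. the vial, still gripped, is home on the floor of the well (value of joint present above 0.001 m and z of vial_foot in the frame of well below -0.062 m and horizontal distance between vial_foot and well below 0.004 m and contact force between vial and the fingers above 1 N), for 0.1 s.
At the end, for the whole second after the job is handed in: the amber vial stands released and still in the well, its foot in the bore (within 4 mm of the well's axis, more than 62 mm below the deck) with the floor pad pressed down by more than 1 mm, upright within 0.1 rad, the flap leaning open on it (more than 0.8 rad) (value of joint present above 0.001 m and z of vial_foot in the frame of well below -0.062 m and horizontal distance between vial_foot and well below 0.004 m and angle between vial_mid's own z axis and vertical below 0.1 rad and value of joint flap above 0.8 rad and linear speed of vial below 0.02 m/s); the robot touches nothing.
It fails at once if the glass vial bears on the station (flap, collar and floor together, about 10 N of it from the flap) with more than 25 N (contact force between vial and station above 25 N).
It fails at once if another vial is pulled or knocked by more than 20 mm (distance of any of clear1, clear2 from where it was at the start of the episode above 0.02 m).
It fails at once if jar, bottle, beaker or spatula is moved by more than 30 mm (distance of any of jar, solvent, solvent2, beaker, spatula from where it was at the start of the episode above 0.03 m).
It also fails if it takes over 48 s, if anything falls off the work surface, if the arm or the gripper's body presses on something with over 40 N, if the wrist force passes 120 N, or if a joint passes its speed limit or range.

## Robot

A 6-joint arm with a two-finger parallel gripper is mounted at the origin on the work surface. World frame = base frame: x ahead of the robot, y to its left, z up, the work surface at z = 0. Lengths are in m, angles in rad, forces in N, time in s.
With the tool pointing down it reaches from about 0.25 to 0.725 m from the base axis. Payload 4 kg.
Tool frame: the origin (TCP) lies midway between the tips of the shut fingers; the grasp point (between the pads) lies 19 mm behind it; z points along the fingers, y is the direction in which the jaws open and shut (so a half turn about z gives the same grasp; the last joint's range is limited). The gripper opens to 85 mm and grips with 20 to 120 N. Pads are 22 mm wide; open, the fingers measure 114 mm over their backs; the gripper's body (76 mm by 85 mm) begins 54 mm behind the grasp point. The pads swing forward as they close: fully open they stand 13 mm farther back than shut.
Start: joints at [1.156, 0.241, 0.005, 1.335, 0, 1.571], TCP at [0.202, 0.458, 0.231] pointing down, gripper open.
Joint ranges: [-2.72, 2.72], [-1.05, 1.87], [-1.09, 1.28], [-1.99, 2.15], [-1.42, 1.44], [-3.14, 3.14]. Speed limits (rad/s): [2.79, 2.79, 3.14, 3.14, 3.14, 3.14].

## Interface

Orientations are given as a unit quaternion [x, y, z, w].
In Python, from workcell import bot gives the robot as it stands.
- The arm moves only by the shell command python3 -m inch 'ROWS'. ROWS is JSON, a list of rows, each a list of 5 numbers: the shift along the tool's x, y, z scaled (see below), then the turn about the tool's z scaled (see below), then the closure, from 0 (fully open) to 1 (shut). A call has 1 to 10 rows; each row is the pose to reach, as a shift and turn from the pose commanded when the call began, along the tool's axes at that moment; what a row does not reach only later rows make up. The controller multiplies each number of a shift by 100 cm and each number of a turn by 120 degrees. A row lasts 1/8 s, in which the tool goes at most 62.5 mm and 10.7 degrees, less where a joint would pass 70% of its speed; a pose out of reach is approached as far as the arm can. A call with a number of a shift or a turn outside -1 to 1 is refused whole. A call with a gripper value outside its range is refused whole. The fingers move at their own pace and stop on an object; the grip force is fixed at half the most. Time passes only in rows, so rows that repeat a pose let the fingers close. It gives the time, the measured TCP pose, the force and the opening at its end, in the units of the state.
- bot.get_obs(): the state, without advancing time (a new reading comes with each control period).
- bot.camera(name): name is "scene" or "side" or "wrist"; returns the picture (420x560x3 uint8, red, green, blue); there is no depth.
- bot.calibration(name): a dict with "intrinsics" (3x3 intrinsics, pixels), "k1" (the pictures are not rectified: a ray, as slopes to the right and down, at radius r is drawn at 1 + k1 r^2 times it, then the intrinsics apply), "xyz" and "attitude" of the camera in the world; the wrist camera has in their place "tool_from_camera" (4x4, takes a point from camera to tool coordinates, whose origin is the TCP and whose axes are the flange's). Camera axes: x right, y down, z forward; pixel columns grow to the right and rows downward; lengths in m; the calibration is good to about 2 mm. A picture is of the moment at which its call begins: read the wrist's pose just before it. calibration takes no time and is no camera call.
- bot.job_done(): hands the job in, once; it reports no verdict.
Trained networks look in the newest picture that a camera, given by its name, has taken for a name from the list of things; names that differ only in an ending like _2 or _b are one class to them, and where a whole thing is asked for, a point or a joint stands for the part that bears it (a point fixed in the world has none). Each returns a list of dicts, best first, with "score" (0 to 1); they miss things now and then, are a little off and sometimes report something else, mostly with a low value. They report only what shows in the picture. A call takes as long as a camera call. They do not tell look-alikes from the thing itself.
- bot.masks_of(camera, target): "pixels" (420x560 bool, what is visible of it) and "extent" ([left, top, width, height] as shares, 0 to 1, of the picture: columns of its width, rows of its height, round what is visible of it).
- bot.spot_point(camera, target): "point" ([column, row] as shares, 0 to 1, of the picture: columns of its width, rows of its height: a listed point, or the origin of a listed thing).
The state is a dict: "clock": time; "joint_pos": joint angles; "joint_vel": joint speeds; "tau": joint torques, N m; "eef_pos": TCP position; "tool_rot": TCP orientation; "ft_force": force on the tool from outside, world axes, zero at the start; "ft_torque": the same for the moment, N m; "grip_width": finger opening in m.
Only numpy, scipy, OpenCV 4.12 (cv2) and the standard library are available. Lean on these libraries where they do the work, as an engineer would, in place of code of your own. Each camera call takes 0.05 s, during which the arm holds its last target.

## Working session

There is one attempt and no reset: what is moved stays moved. The work goes in short steps, Python scripts to look and compute and a shell command to move; the robot and the scene stay as the last step left them, time stands still between calls to the robot, and variables do not carry over. Pictures are saved under pics/ and viewed, and the job is handed in when it is done.

```bash
ls; mkdir -p pics
python3 - <<'E'
from workcell import bot
import cv2,numpy as np
print(bot.get_obs())
for c in ["scene","side","wrist"]:
    im=bot.camera(c); cv2.imwrite(f"pics/{c}0.png",im[:,:,::-1]); print(c,bot.calibration(c))
E
```

```text
pics
{'clock': 0.0, 'joint_pos': array([1.15602006e+00, 2.41413272e-01, 3.70705712e-03, 1.33518926e+00,
       8.31873751e-07, 1.57080057e+00]), 'joint_vel': array([-2.84420240e-04, -1.21666578e-03,  4.23723363e-05, -9.76289709e-04,
       -1.34827842e-03, -1.61164486e-06]), 'tau': array([ 1.16748820e-04, -3.72319078e+01,  2.52407455e+01,  1.71483925e-02,
       -1.50904871e-04, -1.45213710e-05]), 'eef_pos': array([0.20123586, 0.45702083, 0.23040625]), 'tool_rot': array([ 2.05906665e-01,  9.78571072e-01, -1.02699793e-03, -2.16516932e-04]), 'ft_force': array([-0.0541831 , -0.64598394, -0.13862827]), 'ft_torque': array([0.00269906, 0.03566473, 0.02640401]), 'grip_width': 0.08484168125646567}
scene {'intrinsics': array([[485.37325611,   0.        , 282.48988352],
       [  0.        , 485.37325611, 203.71748619],
       [  0.        ,   0.        ,   1.        ]]), 'k1': -0.11943987630860287, 'xyz': array([1.13654575, 0.43074701, 1.06924224]), 'attitude': array([ 0.41146122,  0.85064619, -0.2909719 , -0.14978678])}
side {'intrinsics': array([[533.46695355,   0.        , 278.14718979],
       [  0.        , 533.46695355, 212.21369202],
       [  0.        ,   0.        ,   1.        ]]), 'k1': -0.09124162165842907, 'xyz': array([-0.10654604, -0.68917052,  1.10983558]), 'attitude': array([ 0.8638684 , -0.35054662,  0.13589626, -0.33523224])}
wrist {'intrinsics': array([[367.05059331,   0.        , 271.53443263],
       [  0.        , 367.05059331, 216.20985101],
       [  0.        ,   0.        ,   1.        ]]), 'k1': -0.04815927648685821, 'tool_from_camera': array([[ 7.13998257e-04, -9.59154906e-01, -2.82880462e-01,
         7.18787396e-02],
       [ 9.99999413e-01,  4.54301711e-04,  9.83638534e-04,
         6.49435613e-04],
       [-8.14948648e-04, -2.82880998e-01,  9.59154668e-01,
        -1.42474314e-01],
       [ 0.00000000e+00,  0.00000000e+00,  0.00000000e+00,
         1.00000000e+00]])}
```

View pics/scene0.png

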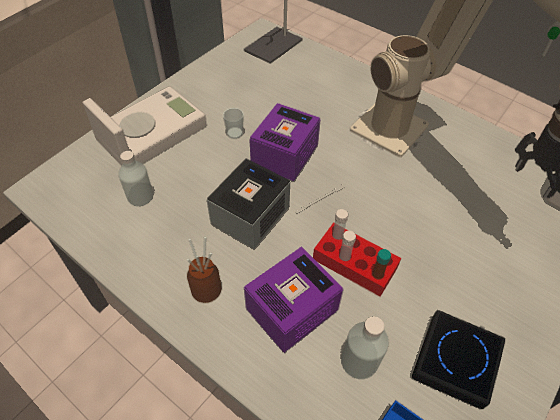

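View pics/side0.png

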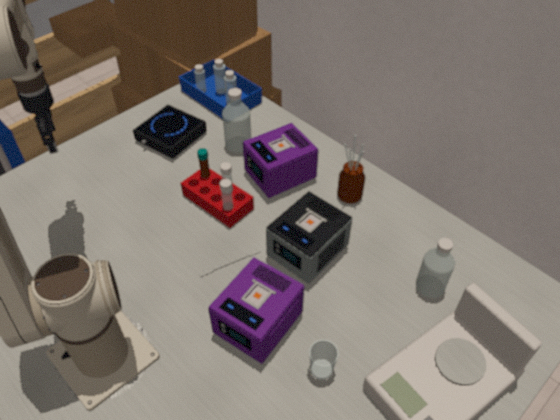

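View pics/wrist0.png

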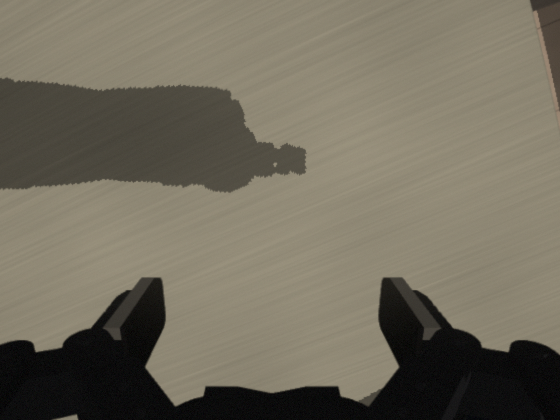

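The scene view shows the grey station at about (248,195), with its mouth at (250,188), and purple look-alikes above and below it. The teal cap is at (384,257). In the side view the station is at (310,235) and the teal cap at (203,154).

```bash
cat > h.py <<'E'
from workcell import bot
import cv2,numpy as np
from scipy.spatial.transform import Rotation as R
from scipy.optimize import least_squares
def cam(name,obs=None):
    c=bot.calibration(name)
    if name=="wrist":
        T=np.eye(4);T[:3,:3]=R.from_quat(obs["tool_rot"]).as_matrix();T[:3,3]=obs["eef_pos"]
        T=T@c["tool_from_camera"]
    else:
        T=np.eye(4);T[:3,:3]=R.from_quat(c["attitude"]).as_matrix();T[:3,3]=c["xyz"]
    return c["intrinsics"],c["k1"],T
def proj(C,P):
    K,k,T=C; P=np.atleast_2d(P); q=(P-T[:3,3])@T[:3,:3]; s=q[:,:2]/q[:,2:]
    r2=(s**2).sum(1,keepdims=True); s=s*(1+k*r2); return s*[K[0,0],K[1,1]]+[K[0,2],K[1,2]]
def ray(C,uv):
    K,k,T=C; d=(np.array(uv,float)-[K[0,2],K[1,2]])/[K[0,0],K[1,1]]; s=d.copy()
    for _ in range(30): s=d/(1+k*(s@s))
    v=T[:3,:3]@np.append(s,1); return T[:3,3],v/np.linalg.norm(v)
def onz(C,uv,z):
    o,v=ray(C,uv); return o+v*(z-o[2])/v[2]
def tri(Cs,uvs,x0=(.4,.1,.1)):
    f=lambda x:np.concatenate([(proj(C,x)[0]-uv) for C,uv in zip(Cs,uvs)])
    s=least_squares(f,x0); return s.x,s.fun
E
python3 - <<'E'
from h import *
px=np.array([560,420])
for c in ["scene","side"]:
    C=cam(c)
    for t in ["vial_mid","vial_foot","well","station","rack","clear1","clear2"]:
        for d in bot.spot_point(c,t)[:4]: print(c,t,round(d["score"],2),np.round(np.array(d["point"])*px,1))
    m=bot.masks_of(c,"flap")
    for d in m[:4]:
        ys,xs=np.nonzero(d["pixels"]); print(c,"flap",round(d["score"],2),xs.mean(),ys.mean(),len(xs))
for c in ["scene","side"]:
    im=cv2.imread(f"pics/{c}0.png")
    hsv=cv2.cvtColor(im,cv2.COLOR_BGR2HSV)
    mk=cv2.inRange(hsv,(75,120,40),(98,255,255))
    n,l,s,ce=cv2.connectedComponentsWithStats(mk)
    for i in range(1,n):
        if s[i,4]>20: print(c,"teal",s[i],ce[i])
    x,y=(248,195) if c=="scene" else (310,235)
    cv2.imwrite(f"pics/{c}z.png",cv2.resize(im[y-60:y+60,x-80:x+80],None,fx=5,fy=5,interpolation=cv2.INTER_CUBIC))
    x,y=(365,255) if c=="scene" else (215,185)
    cv2.imwrite(f"pics/{c}r.png",cv2.resize(im[y-60:y+60,x-80:x+80],None,fx=5,fy=5,interpolation=cv2.INTER_CUBIC))
E
```

```text
scene vial_mid 0.65 [379.8 268.5]
scene vial_foot 0.68 [253. 188.]
scene vial_foot 0.64 [250.9 212.9]
scene vial_foot 0.57 [374.9 282.2]
scene well 0.97 [248.8 187.9]
scene well 0.89 [295.7 285.1]
scene well 0.61 [285.7 124.5]
scene station 0.87 [285.2 153.6]
scene station 0.66 [291.8 306.8]
scene station 0.61 [249.7 217.2]
scene rack 0.62 [354.3 259.4]
scene clear1 0.76 [338.3 244. ]
scene clear1 0.6 [343.  265.3]
scene clear2 0.76 [338.3 244. ]
scene clear2 0.6 [343.  265.3]
scene flap 0.84 293.0610328638498 287.47417840375584 213
scene flap 0.54 248.14465408805032 189.27672955974842 159
side vial_foot 0.56 [322.8 368.8]
side vial_foot 0.51 [308.6 225. ]
side well 0.97 [277.6 143.2]
side well 0.87 [311.7 218.2]
side well 0.79 [254.9 297.6]
side well 0.44 [231.1 258.4]
side station 0.97 [257.5 326.8]
side station 0.8 [279.2 175. ]
side rack 0.8 [217.8 200. ]
side clear1 0.76 [229.3 216.7]
side clear1 0.48 [202.  169.8]
side clear2 0.76 [229.3 216.7]
side clear2 0.48 [202.  169.8]
side flap 0.72 257.30131004366814 295.3755458515284 229
side flap 0.64 310.2451612903226 222.0 155
side flap 0.56 281.0285714285714 144.9142857142857 105
scene teal [377 249  14  15 149] [383.55704698 255.95973154]
side teal [198 149   9  11  84] [202.21428571 153.94047619]
```

View pics/scenez.png

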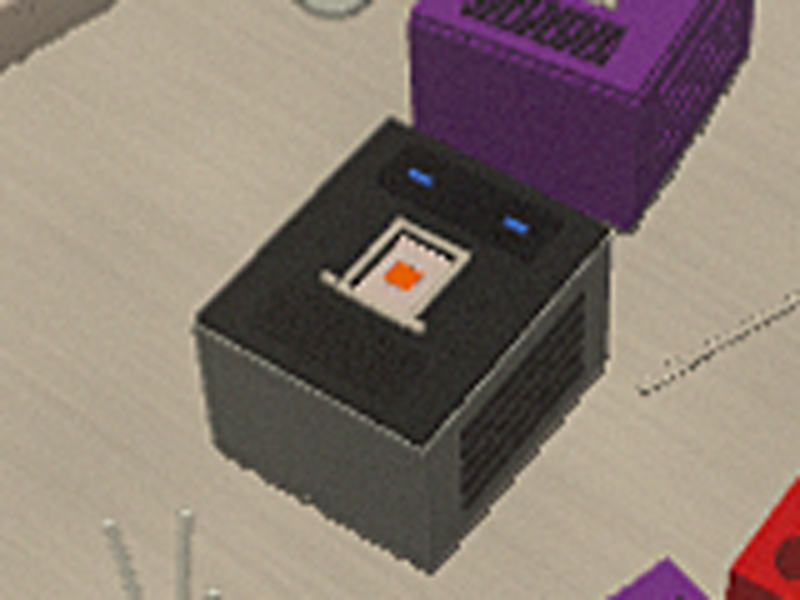

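View pics/sidez.png

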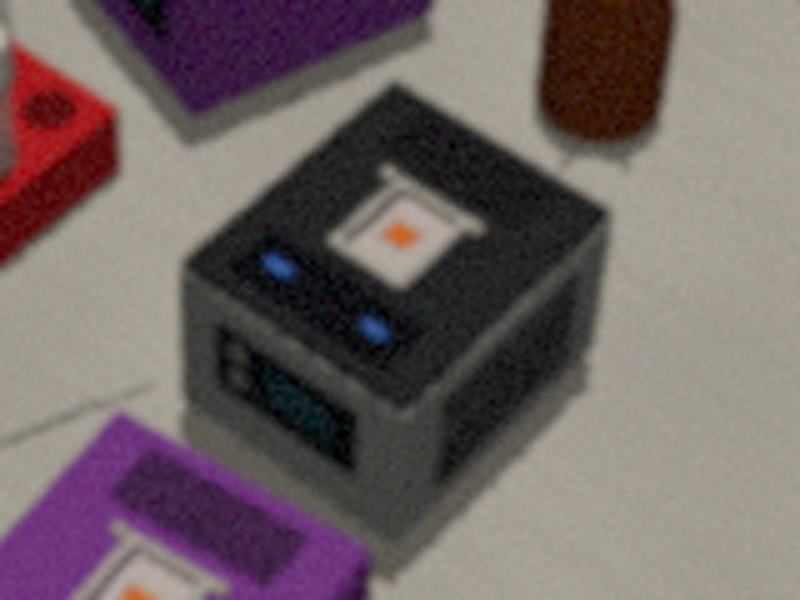

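View pics/scener.png

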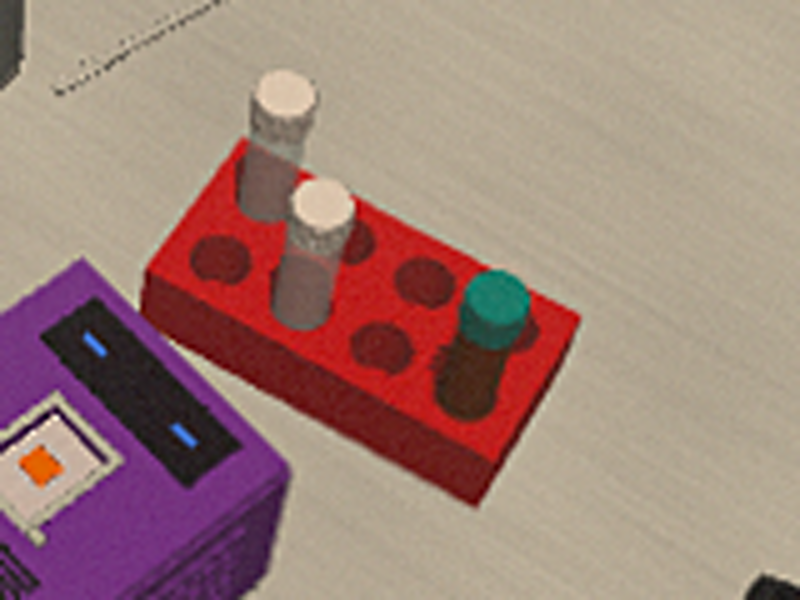

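View pics/sider.png

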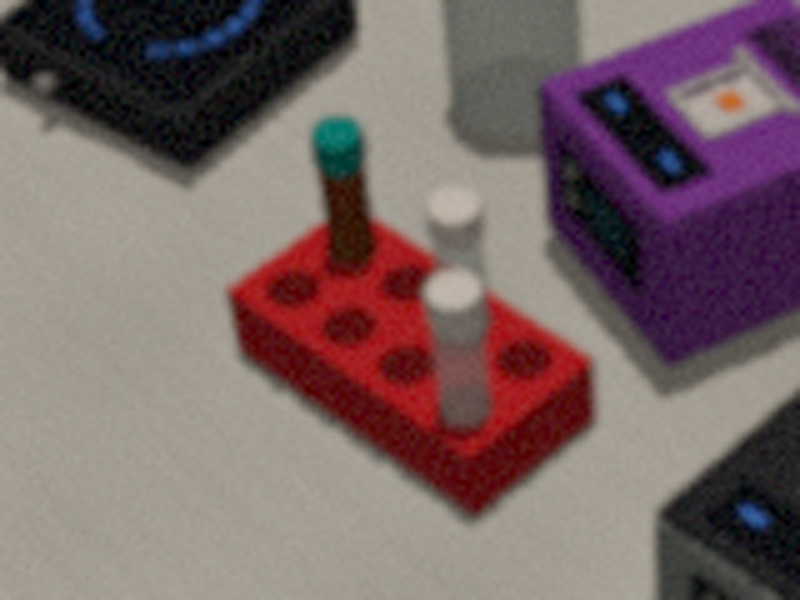

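```bash
cat > fit.py <<'E'
from h import *
S=cam("scene");D=cam("side")
cv=lambda pts,o:(np.array(pts)+.5)/5-.5+np.array(o)
def fit(mod,obs,x0):
    def W(p):
        c,s=np.cos(p[2]),np.sin(p[2]);m=mod.copy();m[:,:2]=mod[:,:2]@np.array([[c,s],[-s,c]])+p[:2];return m
    f=lambda p:np.concatenate([(proj(C,W(p)[i])-o).ravel() for C,i,o in obs])
    r=least_squares(f,x0);return r.x,r.fun.reshape(-1,2)
st=np.array([[-.08,.072,.12],[-.08,-.072,.12],[.09,.072,.12],[.09,-.072,.12]])
so=cv([(610,235),(390,118),(425,447),(197,325)],(168,135)); do=cv([(185,265),(402,410),(397,83),(607,212)],(230,175))
for obs in ([(S,slice(None),so)],[(D,slice(None),do)],[(S,slice(None),so),(D,slice(None),do)]):
    best=min((fit(st,obs,(.4,.0,a)) for a in (0,1.5,3,-1.5)),key=lambda r:(r[1]**2).sum());print("station",best[0].round(4),np.abs(best[1]).max())
rk=np.array([[.049,.098,.05],[.049,-.098,.05],[-.049,-.098,.05],[-.049,.098,.05]])
so=cv([(580,318),(242,140),(147,270),(495,460)],(285,195)); do=cv([(232,290),(475,458),(592,362),(350,215)],(135,125))
for obs in ([(S,slice(None),so)],[(D,slice(None),do)],[(S,slice(None),so),(D,slice(None),do)]):
    best=min((fit(rk,obs,(.45,.2,a)) for a in (0,1.5,3,-1.5)),key=lambda r:(r[1]**2).sum());print("rack",best[0].round(4),np.abs(best[1]).max())
    p=best[0];c,s=np.cos(p[2]),np.sin(p[2])
    for hx in(-.023,.023):
        print("holes",[ (np.array([[c,-s],[s,c]])@[hx,hy]+p[:2]).round(3).tolist() for hy in (-.069,-.023,.023,.069)])
print("well tri",tri([S,D],[(248.8,187.9),(311.7,218.2)]))
print("cap tri",tri([S,D],[(383.6,256.),(202.2,154.)]))
print("vial_mid", onz(S,(379.8,268.5),.072), "well z",onz(S,(248.8,187.9),.12),onz(D,(311.7,218.2),.12))
E
python3 fit.py
```

```text
station [ 0.5524 -0.1133  0.0879] 1.1469080410389836
station [ 0.5509 -0.118   0.0814] 2.139190684227401
station [ 0.5516 -0.1157  0.0852] 2.3234101871213966
rack [0.4985 0.1894 0.1445] 32.37406377438529
holes [[0.486, 0.118], [0.479, 0.163], [0.472, 0.209], [0.466, 0.254]]
holes [[0.531, 0.124], [0.525, 0.17], [0.518, 0.216], [0.511, 0.261]]
rack [0.5055 0.1882 0.3286] 26.85674682826007
holes [[0.506, 0.116], [0.491, 0.159], [0.476, 0.203], [0.461, 0.246]]
holes [[0.55, 0.13], [0.535, 0.174], [0.52, 0.217], [0.505, 0.261]]
rack [0.502  0.1889 0.2174] 34.259218861012016
holes [[0.494, 0.117], [0.484, 0.162], [0.475, 0.206], [0.465, 0.251]]
holes [[0.539, 0.127], [0.529, 0.171], [0.519, 0.216], [0.51, 0.261]]
well tri (array([ 0.56073752, -0.11521086,  0.12850524]), array([-1.59004544,  0.05007658, -1.55107996, -0.05362501]))
cap tri (array([0.51951107, 0.26027677, 0.12730138]), array([-0.31668154,  0.06860284, -0.3791677 , -0.09833924]))
vial_mid [0.51873175 0.26178829 0.072     ] well z [ 0.55286347 -0.11709119  0.12      ] [ 0.56916053 -0.11305188  0.12      ]
```

```bash
sed -i 's/^rk=.*/rk=np.array([[.049,-.098,.05],[.049,.098,.05],[-.049,.098,.05],[-.049,-.098,.05]])/' fit.py
cat >> fit.py <<'E'
for C,n in((S,"scene"),(D,"side")):
    im=cv2.imread(f"pics/{n}0.png");im=cv2.resize(im,None,fx=4,fy=4,interpolation=cv2.INTER_CUBIC)
    p=[.5516,-.1157,.0852];c,s=np.cos(p[2]),np.sin(p[2]);M=np.array([[c,-s],[s,c]])
    for P,col in ((st,(0,255,0)),(np.array([[-.017,.018,.12],[-.017,-.018,.12],[.03,.018,.12],[.03,-.018,.12],[0,0,.12]]),(255,255,0))):
        for q in P:
            w=np.append(M@q[:2]+p[:2],q[2]);u=proj(C,w)[0]*4+1.5;cv2.circle(im,tuple(int(round(t)) for t in u),3,col,-1)
    o=proj(C,[.5516,-.1157,.12])[0]*4
    x,y=int(o[0]),int(o[1]);cv2.imwrite(f"pics/{n}fit.png",im[y-300:y+300,x-400:x+400])
E
python3 fit.py
```

```text
station [ 0.5524 -0.1133  0.0879] 1.1469080410389836
station [ 0.5509 -0.118   0.0814] 2.139190684227401
station [ 0.5516 -0.1157  0.0852] 2.3234101871213966
rack [0.5025 0.1906 3.2222] 0.5092508549682293
holes [[0.52, 0.261], [0.524, 0.215], [0.527, 0.17], [0.531, 0.124]]
holes [[0.474, 0.258], [0.478, 0.212], [0.481, 0.166], [0.485, 0.12]]
rack [0.5025 0.186  3.2299] 1.9596942035994687
holes [[0.519, 0.257], [0.523, 0.211], [0.527, 0.165], [0.531, 0.119]]
holes [[0.473, 0.253], [0.478, 0.207], [0.482, 0.161], [0.486, 0.115]]
rack [ 0.5028  0.189  -3.0577] 2.5573824029897594
holes [[0.52, 0.26], [0.524, 0.214], [0.528, 0.168], [0.531, 0.122]]
holes [[0.474, 0.256], [0.478, 0.21], [0.482, 0.164], [0.486, 0.118]]
well tri (array([ 0.56073752, -0.11521086,  0.12850524]), array([-1.59004544,  0.05007658, -1.55107996, -0.05362501]))
cap tri (array([0.51951107, 0.26027677, 0.12730138]), array([-0.31668154,  0.06860284, -0.3791677 , -0.09833924]))
vial_mid [0.51873175 0.26178829 0.072     ] well z [ 0.55286347 -0.11709119  0.12      ] [ 0.56916053 -0.11305188  0.12      ]
```

```bash
cat >> h.py <<'E'
def rel(target,obs=None,yaw=None):
    o=obs or bot.get_obs(); M=R.from_quat(o["tool_rot"]).as_matrix()
    d=M.T@(np.array(target)-o["eef_pos"])
    y=np.arctan2(M[1,1],M[0,1]); t=None
    if yaw is not None:
        t=-(yaw-y); t=(t+np.pi/2)%np.pi-np.pi/2
        t=np.degrees(t)/120
    return d.round(4),t
E
python3 - <<'E'
from h import *
S=cam("scene")
for n,uv,z in [("purple near corner top L",(285+83/5,195+260/5),.12),("purple right corner top",(285+290/5,195+470/5),.12),("solvent",(365,370),0.),("solvent cap",(375,323),.2),("jar",(204,293),0.01),("jartop",(200,240),.2),("plate",(465,350),.04)]:
    print(n,onz(S,uv,z).round(3))
print(rel((.52,.26,.25),yaw=.084))
E
```

```text
purple near corner top L [0.613 0.095 0.12 ]
purple right corner top [0.644 0.233 0.12 ]
solvent [0.722 0.362 0.   ]
solvent cap [0.709 0.34  0.2  ]
jar [ 0.808 -0.049  0.01 ]
jartop [ 0.779 -0.058  0.2  ]
plate [0.562 0.522 0.04 ]
(array([-0.3711, -0.0525, -0.0187]), np.float64(0.5118497568469184))
```

View pics/scenefit.png

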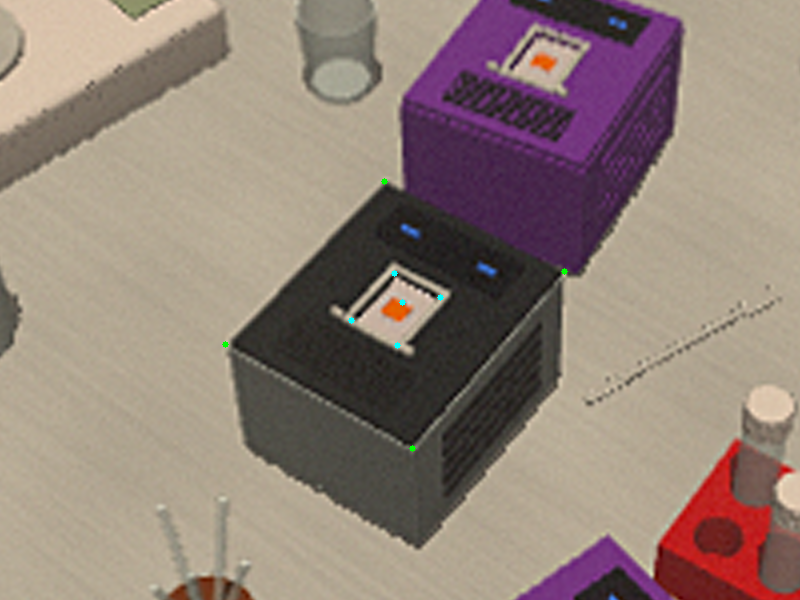

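View pics/sidefit.png

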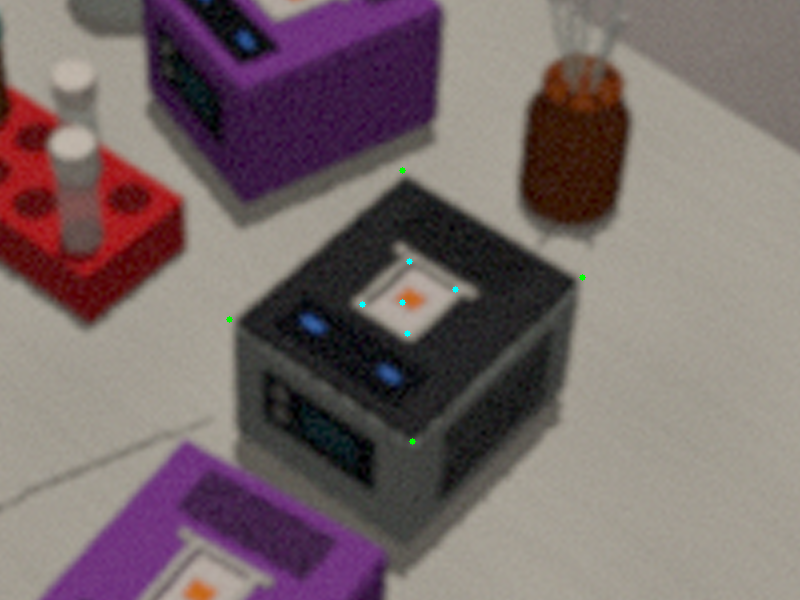

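The model corners (green and cyan dots) land within about 1.5 px of the deck and mouth corners, so the position is good to a few mm. Next I move above the teal cap and measure with the wrist camera.

```bash
python3 -m inch '[[-0.06,-0.009,-0.003,0.085,0],[-0.12,-0.018,-0.006,0.17,0],[-0.18,-0.026,-0.009,0.255,0],[-0.24,-0.035,-0.012,0.34,0],[-0.30,-0.043,-0.015,0.425,0],[-0.36,-0.051,-0.018,0.512,0],[-0.371,-0.0525,-0.019,0.512,0],[-0.371,-0.0525,-0.019,0.512,0],[-0.371,-0.0525,-0.019,0.512,0]]'
python3 - <<'E'
from h import *
o=bot.get_obs();C=cam("wrist",o);im=bot.camera("wrist");cv2.imwrite("pics/w1.png",im[:,:,::-1])
print(o["eef_pos"],o["tool_rot"],o["ft_force"],o["joint_pos"].round(3),o["joint_vel"].round(3))
hsv=cv2.cvtColor(im,cv2.COLOR_RGB2HSV);mk=cv2.inRange(hsv,(75,120,30),(98,255,255))
n,l,s,ce=cv2.connectedComponentsWithStats(mk)
for i in range(1,n):
    if s[i,4]>50: print(s[i],ce[i],onz(C,ce[i],.138),onz(C,ce[i],.127))
E
```

```text
clock: 2.08
eef_pos: [0.5187, 0.2609, 0.2502]
tool_rot: [0.676, 0.737, -0.0, -0.0]
ft_force: [-0.9, -0.1, -0.0]
grip_width: 0.0856
[0.5186691  0.26087227 0.25024223] [ 6.76135209e-01  7.36777431e-01 -2.78077357e-04 -3.45758620e-04] [-0.93501238 -0.05148727 -0.03785513] [0.466 0.399 0.275 1.448 0.    1.951] [ 0.012 -0.007 -0.004  0.001 -0.004  0.003]
[ 255  191   39   39 1011] [271.98219585 209.16716123] [0.5191508  0.26377334 0.138     ] [0.51942231 0.2607818  0.127     ]
```

View pics/w1.png

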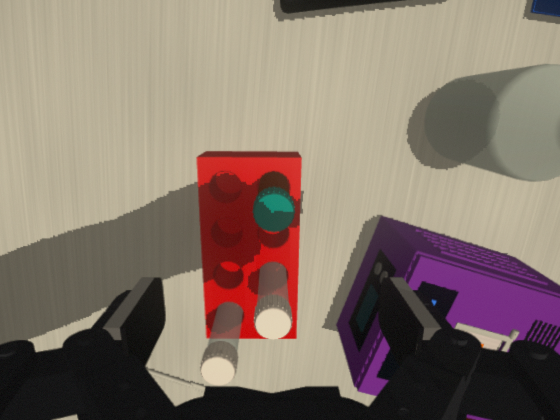

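The teal cap is at about (272,209) in the wrist picture, roughly (0.519, 0.261) in the world. The rack is square to the image, and the jaws will close across its x, where both sides are free. I'll descend and grip.

```bash
python3 -m inch '[[0.0006,0.0008,0.05,0,0],[0.0006,0.0008,0.10,0,0.2],[0.0006,0.0008,0.13,0,0.3],[0.0006,0.0008,0.144,0,0.4],[0.0006,0.0008,0.144,0,0.5],[0.0006,0.0008,0.144,0,0.5]]'
python3 - <<'E'
from h import *
o=bot.get_obs();C=cam("wrist",o);im=bot.camera("wrist");cv2.imwrite("pics/w2.png",im[:,:,::-1])
print(o["eef_pos"],o["ft_force"],o["grip_width"])
E
```

```text
clock: 2.88
eef_pos: [0.5215, 0.2616, 0.1081]
tool_rot: [0.677, 0.736, 0.001, 0.001]
ft_force: [-1.4, 0.5, 0.1]
grip_width: 0.0428
[0.52153635 0.26158164 0.10812145] [-1.38360011  0.53595769  0.11762425] 0.04280046459315917
```

View pics/w2.png

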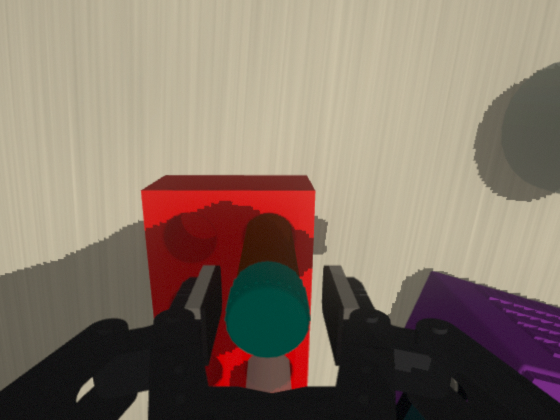

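```bash
python3 - <<'E'
from h import *
o=bot.get_obs();C=cam("wrist",o)
print(onz(C,(267,304),.138), proj(C,[[*o["eef_pos"][:2],.138]]))
E
python3 -m inch '[[0,-0.0015,0,0,0.6],[0,-0.0015,0,0,0.8],[0,-0.0015,0,0,0.9],[0,-0.0015,0,0,0.9],[0,-0.0015,0,0,0.9]]'
```

```text
[0.51981435 0.26903099 0.138     ] [[270.66210798 323.30941047]]
clock: 3.55
eef_pos: [0.5199, 0.2609, 0.1077]
tool_rot: [0.677, 0.736, 0.001, 0.0]
ft_force: [-0.7, -0.1, 6.2]
grip_width: 0.0275
```

```bash
python3 -m inch '[[0,0,-0.01,0,0.9],[0,0,-0.02,0,0.9],[0,0,-0.06,0,0.9],[0,0,-0.10,0,0.9],[0,0,-0.15,0,0.9],[0,0,-0.17,0,0.9],[0,0,-0.17,0,0.9]]'
python3 - <<'E'
from h import *
o=bot.get_obs();print(o["ft_force"],o["ft_torque"],o["grip_width"],o["eef_pos"])
for n in("wrist","scene","side"):
    cv2.imwrite(f"pics/{n}3.png",bot.camera(n)[:,:,::-1])
S=cv2.imread("pics/scene3.png");D=cv2.imread("pics/side3.png")
e=o["eef_pos"]
for n,i in(("scene",S),("side",D)):
    u=proj(cam(n),e)[0].astype(int);x,y=max(u[0],80),max(u[1],60)
    cv2.imwrite(f"pics/{n}3z.png",cv2.resize(i[y-60:y+60,x-80:x+80],None,fx=4,fy=4,interpolation=2))
a=cv2.imread("pics/scene3z.png");b=cv2.imread("pics/side3z.png");cv2.imwrite("pics/z3.png",cv2.resize(np.hstack([a,b]),(800,300)))
E
```

```text
clock: 4.42
eef_pos: [0.5201, 0.261, 0.2787]
tool_rot: [0.677, 0.736, 0.002, 0.001]
ft_force: [0.9, 0.5, -1.4]
grip_width: 0.0277
[ 0.8608544   0.51082559 -1.41906459] [ 0.01644847 -0.04111351  0.05553879] 0.02773649105213443 [0.5200658  0.2610105  0.27869231]
```

View pics/wrist3.png

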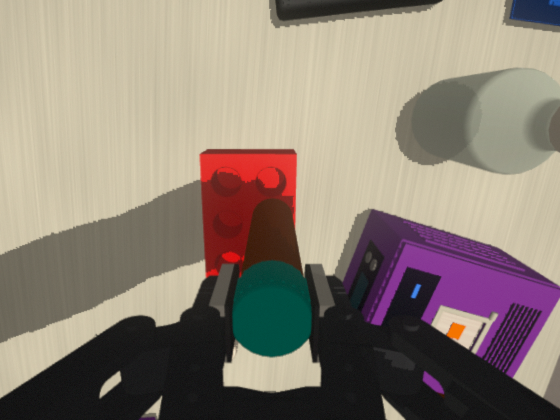

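View pics/z3.png

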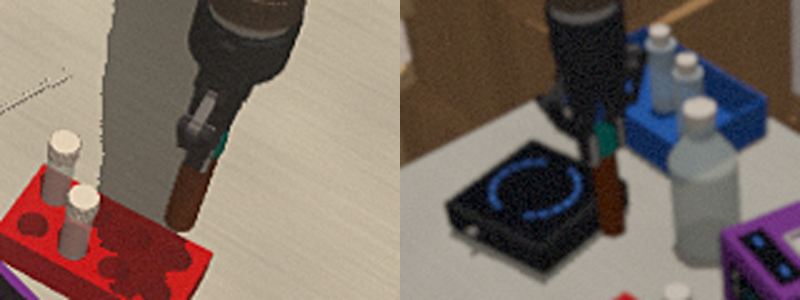

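The vial is out of the rack and firmly held, and the hole is empty at (271,181). Next I carry it beside the station's mouth, so the wrist camera sees both the mouth and the vial.

```bash
python3 -m inch '[[-0.04,-0.005,0,0,0.9],[-0.10,-0.013,0,0,0.9],[-0.16,-0.021,0,0,0.9],[-0.22,-0.03,0,0,0.9],[-0.28,-0.038,0,0,0.9],[-0.34,-0.046,0,0,0.9],[-0.375,-0.051,0,0,0.9],[-0.388,-0.0525,0,0,0.9],[-0.388,-0.0525,0,0,0.9],[-0.388,-0.0525,0,0,0.9]]'
python3 - <<'E'
from h import *
o=bot.get_obs();C=cam("wrist",o);print(o["eef_pos"],o["tool_rot"],o["ft_force"],o["ft_torque"],o["joint_vel"].round(3))
for n in("wrist","scene","side"):
    cv2.imwrite(f"pics/{n}4.png",bot.camera(n)[:,:,::-1])
for d in bot.spot_point("wrist","well")[:3]:
    p=np.array(d["point"])*[560,420];print(d["score"],p,onz(C,p,.12))
for d in bot.spot_point("wrist","vial_foot")[:3]:
    p=np.array(d["point"])*[560,420];print("foot",d["score"],p,onz(C,p,.178))
E
```

```text
clock: 5.82
eef_pos: [0.4992, -0.1292, 0.2758]
tool_rot: [0.676, 0.737, -0.0, -0.001]
ft_force: [-0.1, 0.1, -0.0]
grip_width: 0.0276
[ 0.49917063 -0.12920989  0.27580401] [ 6.76349817e-01  7.36580275e-01 -4.23655199e-05 -6.49197365e-04] [-0.09993536  0.06016906 -0.01211394] [-0.02801781 -0.01232647  0.00223874] [ 0.011 -0.005  0.006  0.002 -0.001 -0.002]
0.75 [335.608 188.916] [ 0.55183316 -0.11613095  0.12      ]
0.75 [ 52.584 245.91 ] [ 0.31035406 -0.18811037  0.12      ]
foot 0.87 [272.776 218.19 ] [ 0.50037796 -0.12862857  0.178     ]
foot 0.24 [177.408  49.518] [ 0.4331721  -0.02675059  0.178     ]
```

View pics/wrist4.png

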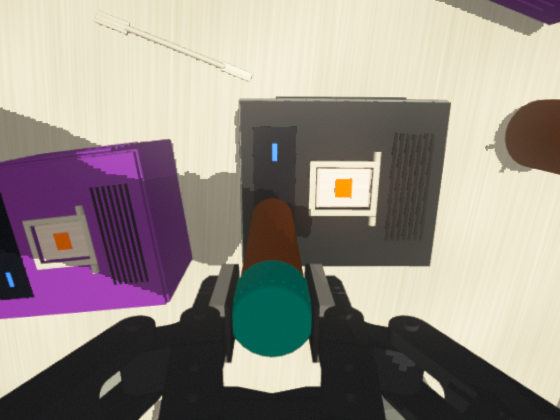

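Run:
```python
import cv2
im=cv2.imread("pics/wrist4.png");cv2.imwrite("pics/w4z.png",cv2.resize(im[85:275,225:465],None,fx=3.3333,fy=3.1579,interpolation=2))
cv2.imwrite("pics/w4m.png",cv2.resize(im[140:240,295:395],None,fx=6,fy=6,interpolation=2))
```

```text
(no output)
```

View pics/w4m.png

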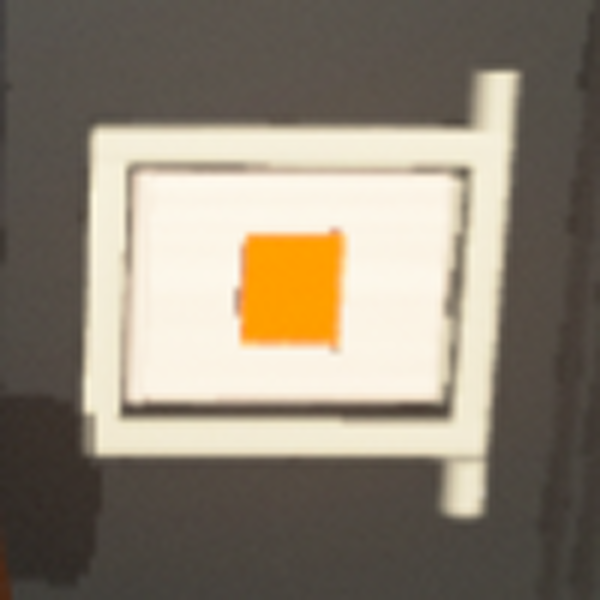

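View pics/w4z.png

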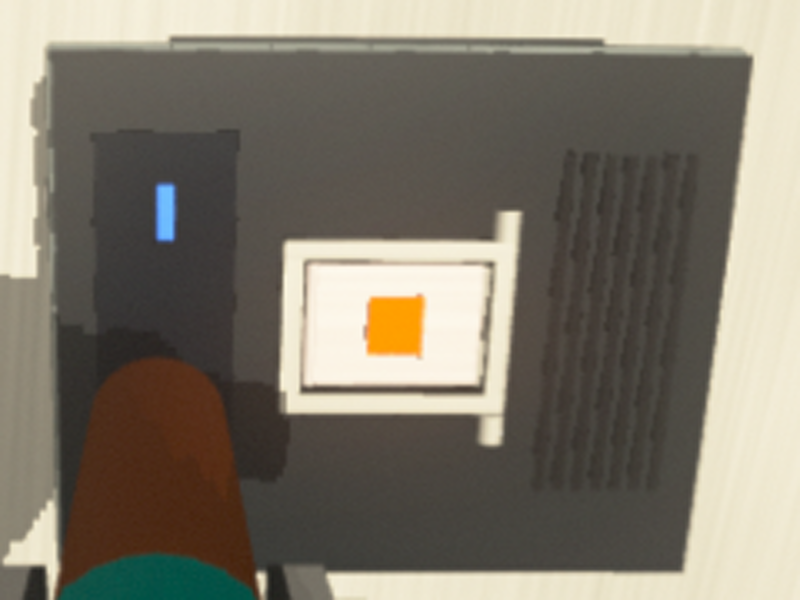

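```bash
cat > fw.py <<'E'
from h import *
o={"eef_pos":np.array([0.49917063,-0.12920989,0.27580401]),"tool_rot":np.array([6.76349817e-01,7.36580275e-01,-4.23655199e-05,-6.49197365e-04])}
C=cam("wrist",o)
m=(np.array([(128,165),(470,168),(452,418),(122,418)])+.5)/6-.5+[295,140]
d=(np.array([(48,50),(752,55),(684,572)])+.5)/[3.3333,3.1579]-.5+[225,85]
mm=np.array([[-.017,.018,.12],[.03,.018,.12],[.03,-.018,.12],[-.017,-.018,.12]])
dd=np.array([[-.08,.072,.12],[.09,.072,.12],[.09,-.072,.12]])
def W(p,mod):
    c,s=np.cos(p[2]),np.sin(p[2]);q=mod.copy();q[:,:2]=mod[:,:2]@np.array([[c,s],[-s,c]])+p[:2];q[:,2]+=p[3] if len(p)>3 else 0;return q
for name,A in(("mouth",[(mm,m)]),("deck",[(dd,d)]),("both",[(mm,m),(dd,d)])):
    r=least_squares(lambda p:np.concatenate([(proj(C,W(p,a))-b).ravel() for a,b in A]),[.55,-.115,.085]);print(name,r.x.round(4),r.fun.round(1))
r=least_squares(lambda p:np.concatenate([(proj(C,W(p,a))-b).ravel() for a,b in[(mm,m),(dd,d)]]),[.55,-.115,.085,0]);print("with dz",r.x.round(4))
# vial silhouette
im=cv2.imread("pics/wrist4.png");hsv=cv2.cvtColor(im,cv2.COLOR_BGR2HSV)
am=cv2.inRange(hsv,(0,120,20),(16,255,160));am[:, :230]=0;am[:,320:]=0;am[:180]=0;am[300:]=0
te=cv2.inRange(hsv,(75,120,20),(98,255,255));te[:240]=0
for n,k in(("amber",am),("teal",te)):
    ys,xs=np.nonzero(k);print(n,xs.min(),xs.max(),ys.min(),ys.max())
    for r in range(ys.min(),ys.max(),12):
        x=xs[ys==r]; print(r,x.min(),x.max(),(x.min()+x.max())/2)
e=o["eef_pos"]
t=np.linspace(0,2*np.pi,73)
for nm,z,rad in(("foot",e[2]-.102,.014),("captop",e[2]+.030,.015),("capbot",e[2]+.008,.015)):
    P=np.c_[e[0]+rad*np.cos(t),e[1]+rad*np.sin(t),0*t+z];u=proj(C,P);print(nm,u.min(0),u.max(0))
E
python3 fw.py
```

```text
mouth [ 0.5518 -0.1159  0.0866] [ 0.  -0.1  0.3 -0.5  0.1  0.3 -0.4  0.3]
deck [ 0.5512 -0.1172  0.0875] [-3.  -0.8  2.  -1.3  1.2  3.3]
both [ 0.5516 -0.1165  0.0872] [-0.4  0.6 -0.2  0.2 -0.3  0.9 -0.8  0.9 -2.4 -1.7  2.7 -2.2  1.8  2.6]
with dz [ 0.5533 -0.1174  0.0876 -0.0073]
amber 242 301 198 272
198 269 276 272.5
210 254 290 272.0
222 251 293 272.0
234 249 295 272.0
246 246 297 271.5
258 244 299 271.5
270 243 301 272.0
teal 232 311 261 356
261 265 278 271.5
273 243 300 271.5
285 236 307 271.5
297 234 309 271.5
309 232 311 271.5
321 232 311 271.5
333 233 310 271.5
345 243 300 271.5
foot [250.80602059 197.49118779] [291.10351325 236.14494443]
captop [227.60622814 285.14074216] [313.0012788 359.5164426]
capbot [233.74105629 259.55719447] [307.23300105 325.50564412]
```

The mouth fits to about 0.3 px, which puts the well axis at (0.5518, -0.1159). The vial hangs vertical, with its foot about 1 mm in +x of the TCP. I'll move over the well with the foot about 15 mm above the deck.

```bash
python3 -m inch '[[0.004,0.025,0,0,0.9],[0.0092,0.0526,0.005,0,0.9],[0.0092,0.0526,0.039,0,0.9],[0.0092,0.0526,0.039,0,0.9],[0.0092,0.0526,0.039,0,0.9],[0.0092,0.0526,0.039,0,0.9]]'
python3 - <<'E'
from h import *
o=bot.get_obs();print(o["eef_pos"],o["tool_rot"],o["ft_force"],o["ft_torque"],rel((.5509,-.1157,.237)))
for n in("wrist","scene","side"):
    im=bot.camera(n)[:,:,::-1];cv2.imwrite(f"pics/{n}5.png",im)
    if n!="wrist":
        u=proj(cam(n),[.55,-.116,.14])[0].astype(int);cv2.imwrite(f"pics/{n}5z.png",cv2.resize(im[u[1]-45:u[1]+45,u[0]-60:u[0]+60],None,fx=6.66,fy=6.66,interpolation=2))
E
```

```text
clock: 6.82
eef_pos: [0.5515, -0.1171, 0.2391]
tool_rot: [0.677, 0.736, 0.001, 0.001]
ft_force: [-0.7, 0.5, 0.6]
grip_width: 0.0275
[ 0.5515365  -0.11710392  0.23907275] [0.67697738 0.73600236 0.00075265 0.00125779] [-0.69586516  0.48545826  0.55059193] [0.06245787 0.02004932 0.03245932] (array([ 0.0015, -0.0005,  0.0021]), None)
```

View pics/wrist5.png

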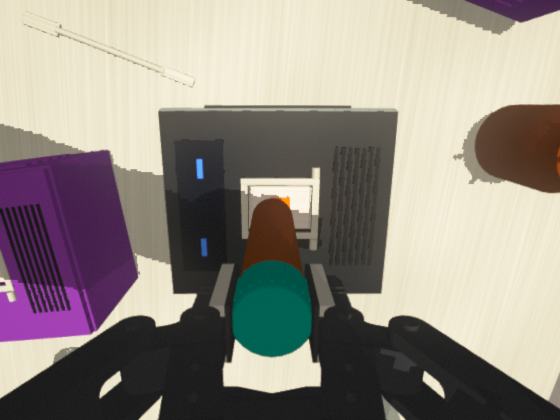

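View pics/scene5z.png

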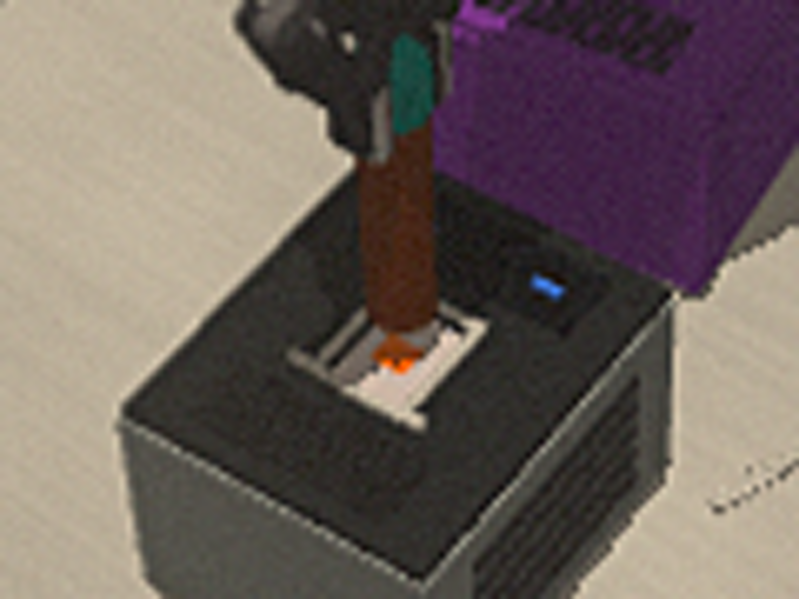

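View pics/side5z.png

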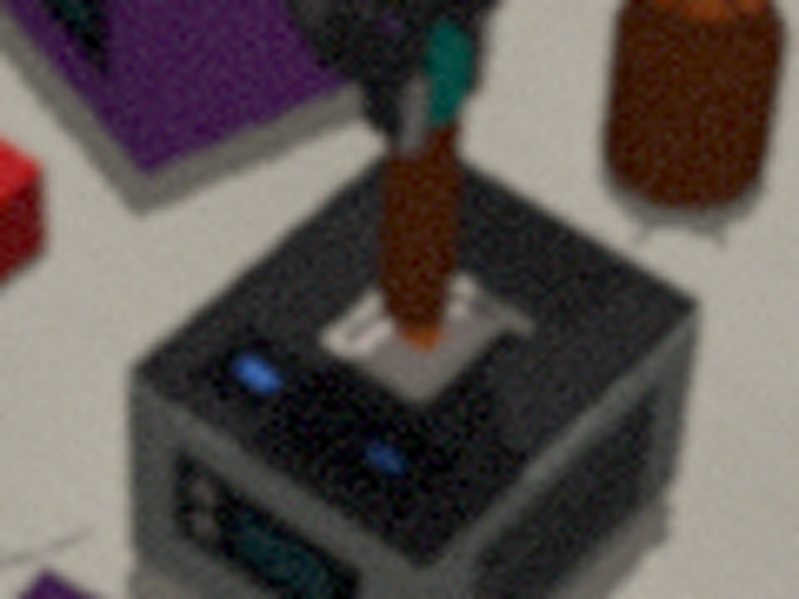

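Run:
```python
import cv2
im=cv2.imread("pics/wrist5.png");cv2.imwrite("pics/w5m.png",cv2.resize(im[160:260,220:340],None,fx=6,fy=6,interpolation=2))
```

```text
(no output)
```

View pics/w5m.png

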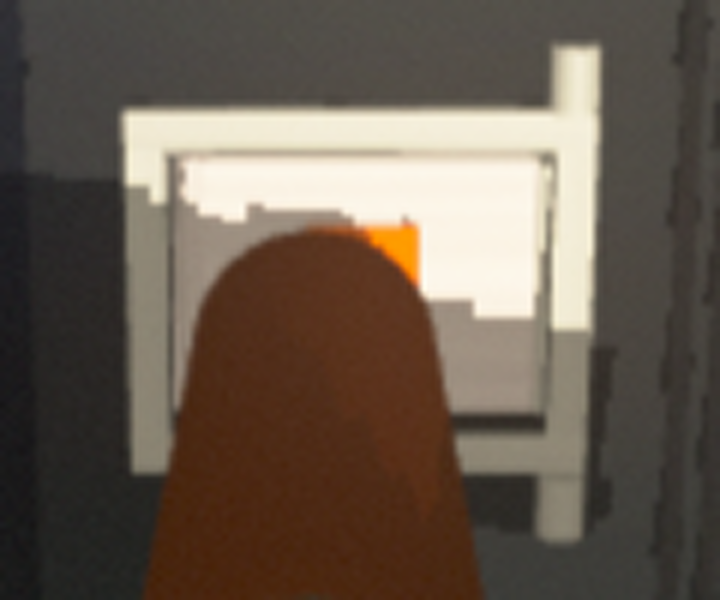

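Run:
```python
from h import *
o={"eef_pos":np.array([.5509,-.1168,.2372]),"tool_rot":np.array([.6764,.7366,0,0])}
C=cam("wrist",o);cv=lambda a:(np.array(a)+.5)/6-.5+[220,160]
m=cv([(166,150),(553,150),(547,433),(170,433)])
mm=np.array([[-.017,.018,.12],[.03,.018,.12],[.03,-.018,.12],[-.017,-.018,.12]])
def W(p):
    c,s=np.cos(p[2]),np.sin(p[2]);q=mm.copy();q[:,:2]=mm[:,:2]@np.array([[c,s],[-s,c]])+p[:2];q[:,2]+=p[3];return q
r=least_squares(lambda p:(proj(C,W(np.append(p,0)))-m).ravel(),[.55,-.115,.085]);print(r.x,r.fun.round(1))
r=least_squares(lambda p:(proj(C,W(p))-m).ravel(),[.55,-.115,.085,0]);print("dz",r.x,r.fun.round(1))
t=np.linspace(0,2*np.pi,361)
top=cv((315,233));
for z in(.130,.135,.140):
    f=lambda p:[proj(C,np.c_[p[0]+.014*np.cos(t),p[1]+.014*np.sin(t),0*t+z])[:,1].min()-top[1],proj(C,[p[0],p[1],z])[0,0]-top[0]]
    s=least_squares(f,[.55,-.117]);print(z,s.x,s.fun)
```

```text
[ 0.55053051 -0.11493191  0.08677053] [-0.4 -0.1  0.4 -0.1 -0.   0.1 -0.1  0.2]
dz [ 0.55060501 -0.11536065  0.08678107 -0.00164129] [-0.2  0.1  0.2  0.  -0.2 -0.1  0.1  0. ]
0.13 [ 0.55195886 -0.11871302] [0.00000000e+00 5.68434189e-14]
0.135 [ 0.5518439  -0.11750838] [ 0.00000000e+00 -1.13686838e-13]
0.14 [ 0.55172894 -0.11630375] [-2.84217094e-14  5.68434189e-14]
```

The foot is about 1 mm in +x and 2 mm in -y of the well axis. I'll correct that and ease down onto the flap while watching the force.

```bash
python3 -m inch '[[0.0018,-0.0007,0.004,0,0.9],[0.0018,-0.0007,0.008,0,0.9],[0.0018,-0.0007,0.012,0,0.9],[0.0018,-0.0007,0.016,0,0.9],[0.0018,-0.0007,0.020,0,0.9],[0.0018,-0.0007,0.023,0,0.9],[0.0018,-0.0007,0.026,0,0.9]]'
python3 -c "
from workcell import bot
o=bot.get_obs();print(o['eef_pos'],o['ft_force'],o['ft_torque'],o['grip_width'])"
```

```text
clock: 7.85
eef_pos: [0.5507, -0.1152, 0.212]
tool_rot: [0.677, 0.736, 0.001, 0.001]
ft_force: [0.4, 0.6, 3.1]
grip_width: 0.0273
[ 0.55070073 -0.11522182  0.21197013] [0.43865621 0.62330043 3.14802081] [ 0.06715654 -0.22130151  0.00192447] 0.02732547887420168
```

Touching the flap now, with 3 N upward. I'll continue.

```bash
python3 -m inch '[[0,0,0.003,0,0.9],[0,0,0.006,0,0.9],[0,0,0.009,0,0.9],[0,0,0.012,0,0.9],[0,0,0.012,0,0.9]]'
python3 -c "
from workcell import bot
o=bot.get_obs();print(o['eef_pos'],o['ft_force'],o['ft_torque'],o['grip_width'])"
```

```text
clock: 8.48
eef_pos: [0.5491, -0.1152, 0.1985]
tool_rot: [0.677, 0.736, -0.001, -0.001]
ft_force: [-2.0, -0.3, 2.2]
grip_width: 0.0277
[ 0.54912918 -0.11516247  0.19848625] [-1.97917239 -0.27217845  2.18671282] [-0.09283152  0.67288522  0.01359855] 0.027651651548193566
```

```bash
python3 -m inch '[[0,0,0.004,0,0.9],[0,0,0.008,0,0.9],[0,0,0.012,0,0.9],[0,0,0.012,0,0.9]]'
cat > look.py <<'E'
from h import *
import sys
t=sys.argv[1]
o=bot.get_obs();print(o["eef_pos"],o["ft_force"].round(2),o["ft_torque"].round(3),o["grip_width"])
L=[]
for n in("scene","side"):
    im=bot.camera(n)[:,:,::-1]
    u=proj(cam(n),[.55,-.116,.15])[0].astype(int);L.append(cv2.resize(im[u[1]-40:u[1]+40,u[0]-27:u[0]+26],(400,600),interpolation=2))
cv2.imwrite(f"pics/l{t}.png",np.hstack(L));cv2.imwrite(f"pics/lw{t}.png",bot.camera("wrist")[:,:,::-1])
E
python3 look.py 1
```

```text
clock: 8.98
eef_pos: [0.5492, -0.1151, 0.1864]
tool_rot: [0.677, 0.736, -0.001, -0.001]
ft_force: [-2.8, -0.7, 0.8]
grip_width: 0.0272
[ 0.54921323 -0.11509777  0.18635005] [-2.76 -0.7   0.78] [-0.148  0.901 -0.008] 0.027210200175853717
```

View pics/l1.png

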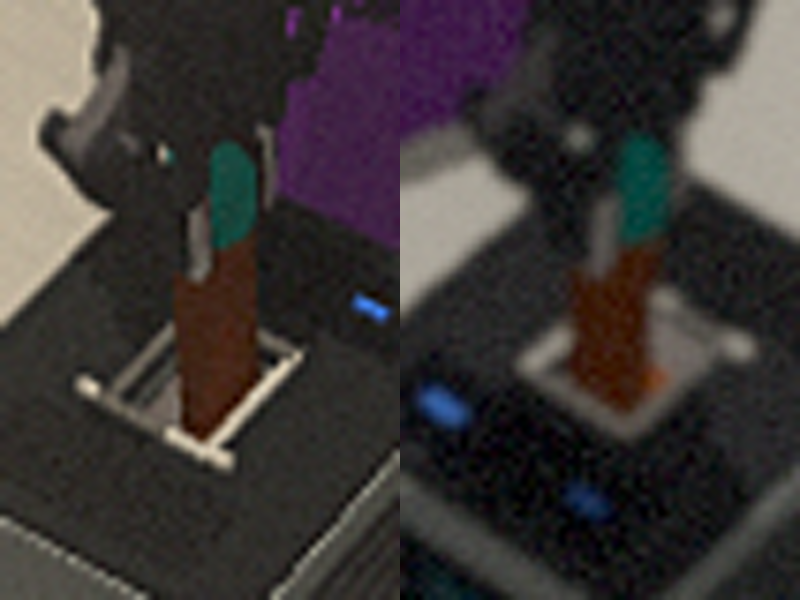

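View pics/lw1.png

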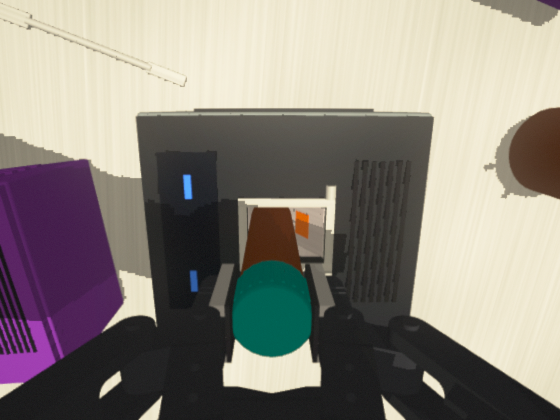

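The flap is open, its orange mark tilted down at (302,225), and the vial is between the rims, pushed slightly to -x. I'll compensate by about 1.2 mm and go on to the bore.

```bash
python3 -m inch '[[0,0.0012,0.003,0,0.9],[0,0.0012,0.006,0,0.9],[0,0.0012,0.009,0,0.9],[0,0.0012,0.012,0,0.9],[0,0.0012,0.012,0,0.9]]'
python3 -c "
from workcell import bot
o=bot.get_obs();print(o['eef_pos'],o['ft_force'],o['ft_torque'],o['grip_width'])"
```

```text
clock: 9.75
eef_pos: [0.5506, -0.115, 0.1746]
tool_rot: [0.677, 0.736, -0.001, -0.001]
ft_force: [-3.7, 0.1, 0.0]
grip_width: 0.0274
[ 0.55061051 -0.11501259  0.17460299] [-3.7423954   0.11418082  0.03404416] [-0.09983205  0.98455676 -0.00929755] 0.027407649082386052
```

```bash
f='from workcell import bot
o=bot.get_obs();print(o["eef_pos"],o["ft_force"],o["ft_torque"])'
python3 -m inch '[[0,0,0.002,0,0.9],[0,0,0.004,0,0.9],[0,0,0.006,0,0.9],[0,0,0.006,0,0.9]]'; python3 -c "$f"
python3 -m inch '[[0,0,0.001,0,0.9],[0,0,0.002,0,0.9],[0,0,0.003,0,0.9],[0,0,0.003,0,0.9]]'; python3 -c "$f"
```

```text
clock: 10.25
eef_pos: [0.5508, -0.115, 0.1689]
tool_rot: [0.677, 0.736, -0.0, -0.0]
ft_force: [-3.8, -0.2, -0.1]
grip_width: 0.0277
[ 0.55084575 -0.11502719  0.1688948 ] [-3.82939117 -0.195857   -0.13447144] [-0.02726571  0.99602334  0.0024054 ]
clock: 10.75
eef_pos: [0.5512, -0.1151, 0.1662]
tool_rot: [0.677, 0.736, -0.0, -0.0]
ft_force: [-3.7, -1.0, -0.2]
grip_width: 0.0275
[ 0.55116465 -0.11506749  0.16621004] [-3.70896184 -0.99734122 -0.20086737] [-0.10194525  0.86420455 -0.0806566 ]
```

```bash
f='from workcell import bot
o=bot.get_obs();print(o["eef_pos"],o["ft_force"],o["ft_torque"])'
python3 -m inch '[[0,0,0.001,0,0.9],[0,0,0.002,0,0.9],[0,0,0.003,0,0.9],[0,0,0.003,0,0.9]]'; python3 -c "$f"
python3 -m inch '[[0,0,0.001,0,0.9],[0,0,0.002,0,0.9],[0,0,0.003,0,0.9],[0,0,0.003,0,0.9]]'; python3 -c "$f"
```

```text
clock: 11.25
eef_pos: [0.5511, -0.115, 0.1631]
tool_rot: [0.677, 0.736, -0.0, -0.0]
ft_force: [-3.4, 0.3, 0.3]
grip_width: 0.0277
[ 0.55109148 -0.11502949  0.16310176] [-3.4439658   0.26208954  0.32147941] [-0.06142806  0.93751243  0.02646694]
clock: 11.75
eef_pos: [0.5511, -0.115, 0.1602]
tool_rot: [0.677, 0.736, -0.0, -0.0]
ft_force: [-2.7, 0.5, 0.6]
grip_width: 0.0276
[ 0.55109376 -0.11503682  0.16015391] [-2.69308268  0.51589098  0.64389975] [-0.08574571  0.88387835  0.04059123]
```

```bash
f='from workcell import bot
o=bot.get_obs();print(o["eef_pos"],o["ft_force"],o["ft_torque"])'
python3 -m inch '[[0,0,0.001,0,0.9],[0,0,0.002,0,0.9],[0,0,0.003,0,0.9],[0,0,0.003,0,0.9]]'; python3 -c "$f"
python3 -m inch '[[0,0,0.001,0,0.9],[0,0,0.002,0,0.9],[0,0,0.002,0,0.9]]'; python3 -c "$f"
```

```text
clock: 12.25
eef_pos: [0.5511, -0.115, 0.1571]
tool_rot: [0.677, 0.736, -0.0, -0.0]
ft_force: [-2.6, 0.9, 1.3]
grip_width: 0.0275
[ 0.55110166 -0.11504506  0.15714725] [-2.58398107  0.87506579  1.29326203] [-0.08112369  0.89138825 -0.02305407]
clock: 12.62
eef_pos: [0.5511, -0.115, 0.1551]
tool_rot: [0.677, 0.736, -0.0, -0.0]
ft_force: [-4.3, -0.4, 0.2]
grip_width: 0.0275
[ 0.55111552 -0.1150461   0.15514804] [-4.25797611 -0.35799461  0.18107787] [-0.11435865  0.87425028 -0.00872397]
```

```bash
f='from workcell import bot
o=bot.get_obs();print(o["eef_pos"],o["ft_force"],o["ft_torque"])'
python3 -m inch '[[0,0,0.001,0,0.9],[0,0,0.002,0,0.9],[0,0,0.002,0,0.9]]'; python3 -c "$f"
```

```text
clock: 13.0
eef_pos: [0.5511, -0.1151, 0.1531]
tool_rot: [0.677, 0.736, -0.0, -0.0]
ft_force: [-3.4, -0.6, 0.7]
grip_width: 0.027
[ 0.55112902 -0.11505205  0.15313904] [-3.38369478 -0.61486742  0.7399013 ] [-0.06120967  0.85012441 -0.01124762]
```

```bash
f='from workcell import bot
o=bot.get_obs();print(o["eef_pos"],o["ft_force"],o["ft_torque"])'
python3 -m inch '[[0,0,0.001,0,0.9],[0,0,0.002,0,0.9],[0,0,0.002,0,0.9]]'; python3 -c "$f"
```

```text
clock: 13.38
eef_pos: [0.5511, -0.1151, 0.1512]
tool_rot: [0.677, 0.736, -0.0, -0.0]
ft_force: [-3.3, -0.4, -0.1]
grip_width: 0.0274
[ 0.55111534 -0.11506535  0.15119015] [-3.28044014 -0.40598257 -0.08149579] [-0.05448709  0.90130411 -0.00667191]
```

```bash
f='from workcell import bot
o=bot.get_obs();print(o["eef_pos"],o["ft_force"],o["ft_torque"])'
python3 -m inch '[[0,0,0.001,0,0.9],[0,0,0.002,0,0.9],[0,0,0.002,0,0.9]]'; python3 -c "$f"
```

```text
clock: 13.75
eef_pos: [0.5511, -0.115, 0.1491]
tool_rot: [0.677, 0.736, -0.0, -0.0]
ft_force: [-2.9, 0.2, 0.3]
grip_width: 0.0275
[ 0.55109708 -0.11501933  0.14913879] [-2.92965968  0.16471197  0.29866017] [-0.07838761  0.81861389 -0.04825425]
```

```bash
f='from workcell import bot
o=bot.get_obs();print(o["eef_pos"],o["ft_force"],o["ft_torque"])'
python3 -m inch '[[0,0,0.001,0,0.9],[0,0,0.002,0,0.9],[0,0,0.002,0,0.9]]'; python3 -c "$f"
```

```text
clock: 14.12
eef_pos: [0.5511, -0.115, 0.1471]
tool_rot: [0.677, 0.736, -0.0, -0.0]
ft_force: [-2.3, -0.3, -0.5]
grip_width: 0.0276
[ 0.55112291 -0.11503196  0.14713543] [-2.31027482 -0.28597112 -0.52826464] [-0.1023139   0.82619737  0.00242917]
```

```bash
f='from workcell import bot
o=bot.get_obs();print(o["eef_pos"],o["ft_force"],o["ft_torque"])'
python3 -m inch '[[0,0,0.001,0,0.9],[0,0,0.002,0,0.9],[0,0,0.002,0,0.9]]'; python3 -c "$f"
```

```text
clock: 14.5
eef_pos: [0.5511, -0.1151, 0.1452]
tool_rot: [0.677, 0.736, -0.0, -0.0]
ft_force: [-3.3, -0.5, 1.0]
grip_width: 0.0279
[ 0.55113165 -0.11505023  0.14516555] [-3.29286872 -0.47508178  0.98328852] [-0.08706553  0.83148618  0.0175965 ]
```

```bash
f='from workcell import bot
o=bot.get_obs();print(o["eef_pos"],o["ft_force"],o["ft_torque"])'
python3 -m inch '[[0,0,0.001,0,0.9],[0,0,0.002,0,0.9],[0,0,0.002,0,0.9]]'; python3 -c "$f"
```

```text
clock: 14.88
eef_pos: [0.5511, -0.115, 0.1432]
tool_rot: [0.677, 0.736, -0.0, -0.0]
ft_force: [-2.6, -0.1, -0.4]
grip_width: 0.0276
[ 0.55107582 -0.11504762  0.14315295] [-2.55366082 -0.12499923 -0.42345072] [-0.09860857  0.8053998  -0.05829693]
```

```bash
f='from workcell import bot
o=bot.get_obs();print(o["eef_pos"],o["ft_force"],o["ft_torque"])'
python3 -m inch '[[0,0,0.001,0,0.9],[0,0,0.002,0,0.9],[0,0,0.002,0,0.9]]'; python3 -c "$f"
```

```text
clock: 15.25
eef_pos: [0.5511, -0.115, 0.1411]
tool_rot: [0.677, 0.736, -0.0, -0.0]
ft_force: [-2.8, 0.7, 0.5]
grip_width: 0.0276
[ 0.55110049 -0.11502745  0.14114425] [-2.81252171  0.67456917  0.53564668] [-0.08118672  0.85723788 -0.04624227]
```

```bash
f='from workcell import bot
o=bot.get_obs();print(o["eef_pos"],o["ft_force"],o["ft_torque"])'
python3 -m inch '[[0,0,0.001,0,0.9],[0,0,0.002,0,0.9],[0,0,0.002,0,0.9]]'; python3 -c "$f"
```

```text
clock: 15.62
eef_pos: [0.5511, -0.115, 0.1391]
tool_rot: [0.677, 0.736, -0.0, -0.0]
ft_force: [-2.8, -0.2, -0.2]
grip_width: 0.028
[ 0.55111285 -0.11504953  0.13913679] [-2.83314177 -0.20659695 -0.21875808] [-0.09307059  0.86530796 -0.04258184]
```

```bash
f='from workcell import bot
o=bot.get_obs();print(o["eef_pos"],o["ft_force"],o["ft_torque"])'
python3 -m inch '[[0,0,0.001,0,0.9],[0,0,0.0015,0,0.9],[0,0,0.0015,0,0.9]]'; python3 -c "$f"
```

```text
clock: 16.0
eef_pos: [0.5512, -0.115, 0.1377]
tool_rot: [0.677, 0.736, -0.0, -0.0]
ft_force: [-2.3, 0.5, -0.4]
grip_width: 0.0277
[ 0.55118595 -0.11504573  0.13773175] [-2.31221179  0.46340044 -0.39326997] [-0.07582762  0.8673855  -0.01962111]
```

```bash
f='from workcell import bot
o=bot.get_obs();print(o["eef_pos"],o["ft_force"],o["ft_torque"])'
python3 -m inch '[[0,0,0.001,0,0.9],[0,0,0.0015,0,0.9],[0,0,0.0015,0,0.9]]'; python3 -c "$f"
```

```text
clock: 16.38
eef_pos: [0.5512, -0.115, 0.1362]
tool_rot: [0.677, 0.736, -0.0, -0.0]
ft_force: [-2.8, -0.9, 1.0]
grip_width: 0.0276
[ 0.55117694 -0.11504378  0.13623255] [-2.81396205 -0.91061223  0.99105884] [-0.12473972  0.79439308  0.01589193]
```

```bash
python3 look.py 2
```

```text
[ 0.55117694 -0.11504378  0.13623255] [-2.81 -0.91  0.99] [-0.125  0.794  0.016] 0.02759057664195957
```

View pics/l2.png

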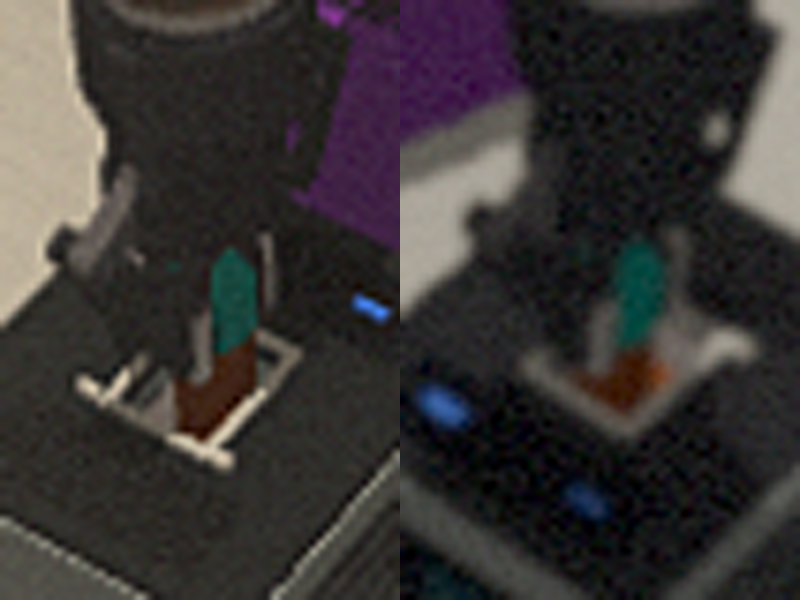

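View pics/lw2.png

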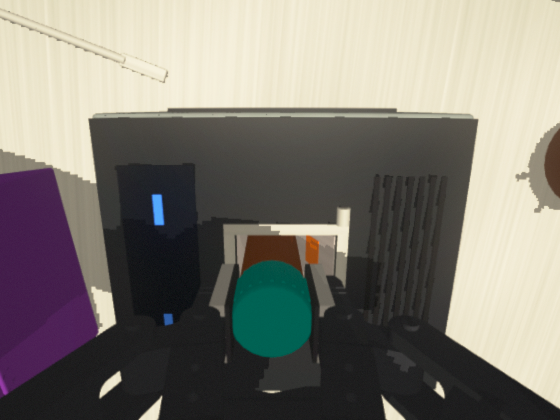

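The cap has not slipped in the grip: still at (272,308) in the wrist view. The vial is deep in the mouth with no floor contact yet, so I'll keep feeling down.

```bash
f='from workcell import bot
o=bot.get_obs();print(o["eef_pos"],o["ft_force"],o["ft_torque"])'
python3 -m inch '[[0,0,0.001,0,0.9],[0,0,0.0015,0,0.9],[0,0,0.0015,0,0.9]]'; python3 -c "$f"
```

```text
clock: 16.9
eef_pos: [0.5512, -0.1151, 0.1347]
tool_rot: [0.677, 0.736, -0.0, -0.0]
ft_force: [-3.1, 0.2, -0.1]
grip_width: 0.028
[ 0.55119741 -0.11505429  0.13474166] [-3.09795434  0.16061003 -0.0654313 ] [-0.10593958  0.75415591  0.02824691]
```

```bash
f='from workcell import bot
o=bot.get_obs();print(o["eef_pos"],o["ft_force"],o["ft_torque"])'
python3 -m inch '[[0,0,0.001,0,0.9],[0,0,0.0015,0,0.9],[0,0,0.0015,0,0.9]]'; python3 -c "$f"
```

```text
clock: 17.27
eef_pos: [0.5513, -0.1151, 0.1333]
tool_rot: [0.677, 0.736, 0.0, 0.0]
ft_force: [-2.5, 0.1, 0.3]
grip_width: 0.0275
[ 0.55125938 -0.11505275  0.1332932 ] [-2.49167519  0.14917067  0.34678252] [-0.11410889  0.75847875  0.02828875]
```

```bash
f='from workcell import bot
o=bot.get_obs();print(o["eef_pos"],o["ft_force"],o["ft_torque"])'
python3 -m inch '[[0,0,0.001,0,0.9],[0,0,0.0015,0,0.9],[0,0,0.0015,0,0.9]]'; python3 -c "$f"
```

```text
clock: 17.65
eef_pos: [0.5513, -0.1151, 0.1319]
tool_rot: [0.677, 0.736, 0.0, 0.0]
ft_force: [-3.7, -0.6, 1.1]
grip_width: 0.0278
[ 0.55125928 -0.11506172  0.13187032] [-3.69884111 -0.57918956  1.13963598] [-0.08286071  0.7819405   0.0091157 ]
```

```bash
f='from workcell import bot
o=bot.get_obs();print(o["eef_pos"],o["ft_force"],o["ft_torque"])'
python3 -m inch '[[0,0,0.0005,0,0.9],[0,0,0.001,0,0.9],[0,0,0.001,0,0.9]]'; python3 -c "$f"
```

```text
clock: 18.02
eef_pos: [0.5514, -0.1152, 0.1318]
tool_rot: [0.677, 0.736, 0.0, 0.0]
ft_force: [-4.3, 0.0, 5.9]
grip_width: 0.0276
[ 0.55138525 -0.11516294  0.13177186] [-4.25050996  0.00643283  5.89835556] [-0.09161741  1.25996612 -0.03255485]
```

```bash
f='from workcell import bot
o=bot.get_obs();print(o["eef_pos"],o["ft_force"],o["ft_torque"])'
python3 -m inch '[[0,0,0.0005,0,0.9],[0,0,0.001,0,0.9],[0,0,0.001,0,0.9]]'; python3 -c "$f"
```

```text
clock: 18.4
eef_pos: [0.5515, -0.1152, 0.1317]
tool_rot: [0.677, 0.736, 0.0, 0.001]
ft_force: [-5.0, -0.1, 9.7]
grip_width: 0.0274
[ 0.55152096 -0.11524477  0.13168476] [-5.0099833  -0.11029197  9.73258518] [0.03577247 1.52029995 0.05026757]
```

```bash
f='from workcell import bot
o=bot.get_obs();print(o["eef_pos"],o["ft_force"],o["ft_torque"])'
python3 -m inch '[[0,0,0.0005,0,0.9],[0,0,0.001,0,0.9],[0,0,0.001,0,0.9]]'; python3 -c "$f"
```

```text
clock: 18.77
eef_pos: [0.5517, -0.1154, 0.1316]
tool_rot: [0.677, 0.736, 0.001, 0.001]
ft_force: [-6.3, 0.6, 15.0]
grip_width: 0.0277
[ 0.55173268 -0.11537249  0.13157708] [-6.27783682  0.567756   15.01585846] [ 0.01469828  1.9135164  -0.01387444]
```

A hard stop: the height stays at 0.1317 while the force rises to 15 N. That puts the foot about 90 mm below the deck, which fits the floor. I'll ease off to a few newtons and look.

```bash
python3 -m inch '[[0,0,-0.0008,0,0.9],[0,0,-0.0015,0,0.9],[0,0,-0.0015,0,0.9]]'; python3 look.py 3
```

```text
clock: 19.15
eef_pos: [0.5515, -0.1152, 0.1317]
tool_rot: [0.677, 0.736, 0.0, 0.001]
ft_force: [-4.0, -0.6, 7.7]
grip_width: 0.0272
[ 0.55152292 -0.11524596  0.13172238] [-4.03 -0.64  7.68] [-0.02   1.345  0.017] 0.02721821110502479
```

View pics/l3.png

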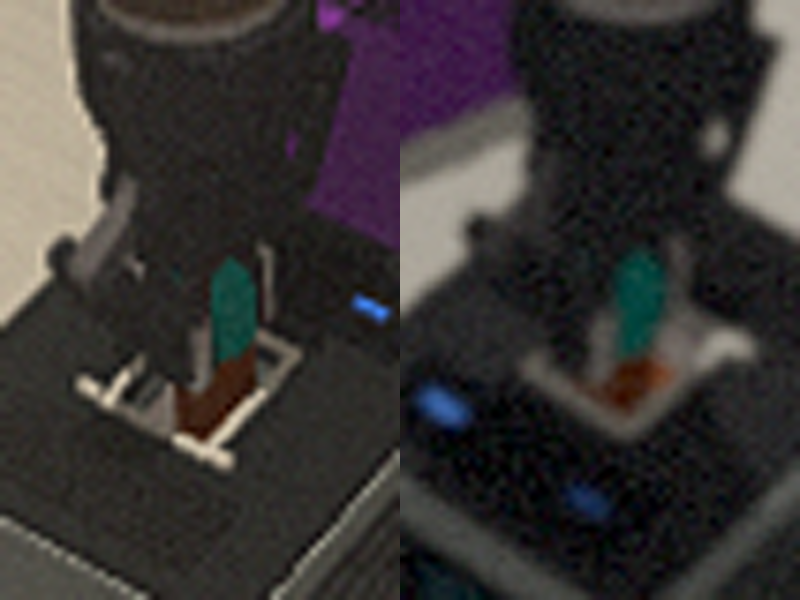

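View pics/lw3.png

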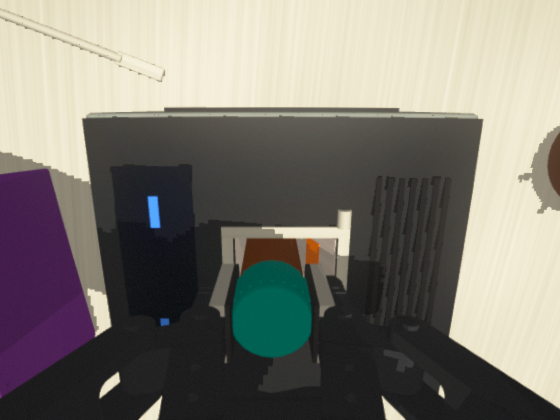

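The floor hypothesis holds: there is no slip, the finger tips are about 11 mm above the deck, and the flap mark is tilted right down at (312,251). With about 8 N still on the wrist gauge, I release slowly.

```bash
python3 -m inch '[[0,0,-0.0003,0,0.9],[0,0,-0.0005,0,0.75],[0,0,-0.0005,0,0.6],[0,0,-0.0005,0,0.45],[0,0,-0.0005,0,0.3],[0,0,-0.0005,0,0.15],[0,0,-0.0005,0,0],[0,0,-0.0005,0,0],[0,0,-0.0005,0,0]]'; python3 look.py 4
```

```text
clock: 20.42
eef_pos: [0.5512, -0.1151, 0.1308]
tool_rot: [0.677, 0.736, -0.0, -0.0]
ft_force: [0.7, 0.3, -0.1]
grip_width: 0.0853
[ 0.55121907 -0.11505265  0.13078866] [ 0.73  0.33 -0.14] [ 0.056  0.025 -0.027] 0.08529103677173934
```

View pics/lw4.png

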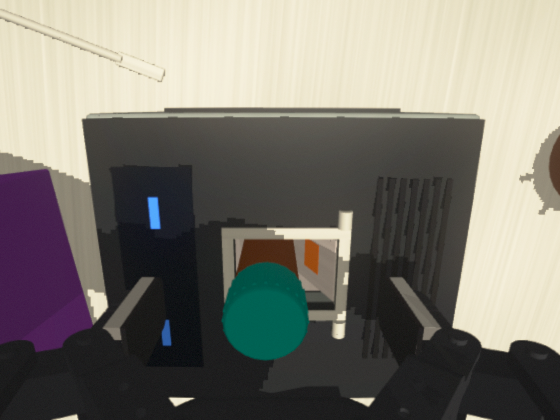

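View pics/l4.png

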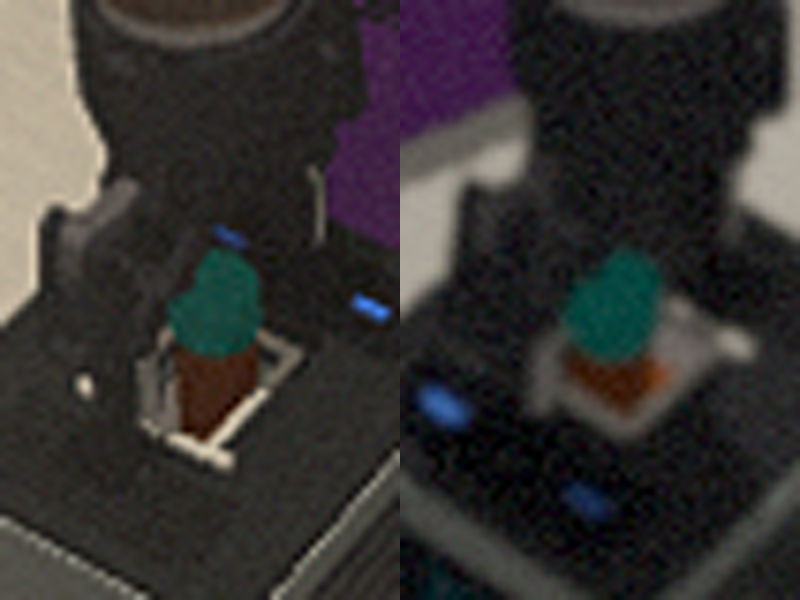

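Released: the cap moved only to about (266,310), a slight lean to -x, and stayed at the same height. I'll rise straight up and check the seating.

```bash
python3 -m inch '[[0,0,-0.02,0,0],[0,0,-0.05,0,0],[0,0,-0.09,0,0],[0,0,-0.13,0,0],[0.03,0,-0.16,0,0],[0.07,0,-0.16,0,0],[0.1,0,-0.16,0,0],[0.1,0,-0.16,0,0],[0.1,0,-0.16,0,0]]'; python3 look.py 5
python3 - <<'E'
from h import *
o=bot.get_obs();C=cam("wrist",o)
uv={}
for n in("scene","side","wrist"):
    im=bot.camera(n);cv2.imwrite(f"pics/{n}6.png",im[:,:,::-1])
    mk=cv2.inRange(cv2.cvtColor(im,cv2.COLOR_RGB2HSV),(75,120,30),(98,255,255));c,l,s,ce=cv2.connectedComponentsWithStats(mk)
    i=1+np.argmax(s[1:,4]);uv[n]=ce[i];print(n,s[i],ce[i])
print(tri([cam("scene"),cam("side")],[uv["scene"],uv["side"]],(.55,-.115,.15)))
print(tri([cam("scene"),cam("side"),C],[uv["scene"],uv["side"],uv["wrist"]],(.55,-.115,.15)))
print(o["ft_force"])
E
```

```text
clock: 21.7
eef_pos: [0.5429, -0.0157, 0.2908]
tool_rot: [0.677, 0.736, -0.0, 0.0]
ft_force: [-0.3, -0.6, 0.7]
grip_width: 0.0852
[ 0.54292866 -0.01572827  0.29078356] [-0.27 -0.58  0.73] [-0.005  0.007  0.008] 0.08520349631269183
scene [244 172  13  15 146] [249.95890411 178.75342466]
side [301 206  14  16 159] [307.59119497 213.28930818]
wrist [ 252  293   36   43 1244] [269.31109325 314.3818328 ]
(array([ 0.54982877, -0.11479739,  0.1543707 ]), array([-0.20334045,  0.00727683, -0.19711507, -0.00782965]))
(array([ 0.54969218, -0.11436932,  0.15384151]), array([-0.02966588,  0.19539102, -0.37257342,  0.07450199,  0.05021353,
        0.12593458]))
[-0.11104871  0.48668799  0.1228    ]
```

View pics/l5.png

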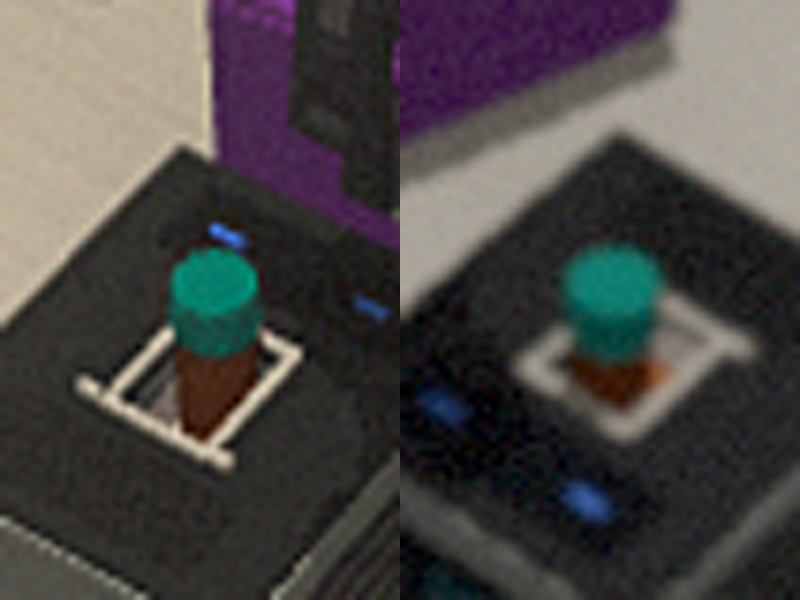

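View pics/wrist6.png

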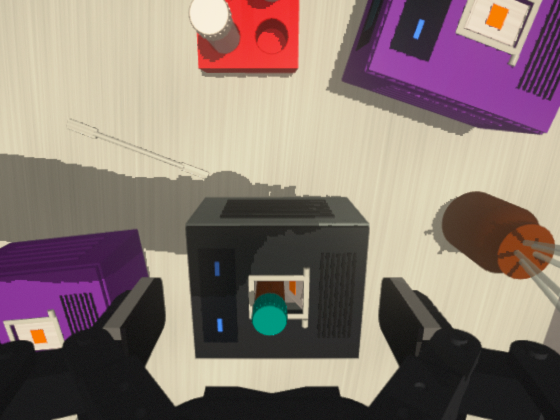

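View pics/side6.png

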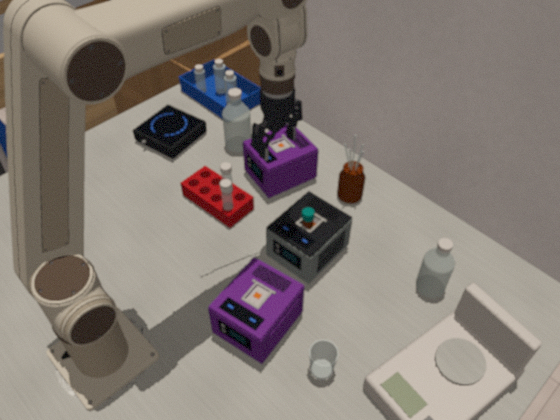

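```bash
python3 - <<'E'
import cv2,numpy as np
for n in("lw2","lw3","lw4"):
    im=cv2.imread(f"pics/{n}.png");mk=cv2.inRange(cv2.cvtColor(im,cv2.COLOR_BGR2HSV),(75,120,20),(98,255,255));mk[:240]=0
    c,l,s,ce=cv2.connectedComponentsWithStats(mk);i=1+np.argmax(s[1:,4]);print(n,s[i],ce[i])
E
python3 - <<'E'
# predicted deck-view cap for foot at -90 (home) : silhouettes in scene & side
from h import *
t=np.linspace(0,2*np.pi,181)
well=np.array([.5513,-.1155]);
for n,ob in(("scene",(244,172,13,15)),("side",(301,206,14,16))):
    for top in(.160,.162,.164,.166):
        for tilt in(0,.06):
            ax=np.array([-np.cos(.087)*tilt,-np.sin(.087)*tilt,1]);
            P=[]
            for h in(top-.022,top):
                c=np.append(well,.03)+ax*(h-.03);P.append(c+np.c_[.015*np.cos(t),.015*np.sin(t),0*t])
            u=proj(cam(n),np.vstack(P));print(n,top,tilt,((u.min(0)+u.max(0))/2).round(2),"obs",ob[0]+ob[2]/2-.5,ob[1]+ob[3]/2-.5)
E
```

```text
lw2 [ 232  261   80   97 6452] [271.47024179 309.60368878]
lw3 [ 232  261   80   97 6459] [271.46307478 309.64700418]
lw4 [ 221  262   88   99 6742] [265.22159597 312.00519134]
scene 0.16 0 [249.2  180.39] obs 250.0 179.0
scene 0.16 0.06 [250.89 178.61] obs 250.0 179.0
scene 0.162 0 [249.17 179.87] obs 250.0 179.0
scene 0.162 0.06 [250.89 178.05] obs 250.0 179.0
scene 0.164 0 [249.14 179.34] obs 250.0 179.0
scene 0.164 0.06 [250.89 177.5 ] obs 250.0 179.0
scene 0.166 0 [249.11 178.81] obs 250.0 179.0
scene 0.166 0.06 [250.89 176.94] obs 250.0 179.0
side 0.16 0 [307.97 214.62] obs 307.5 213.5
side 0.16 0.06 [306.09 216.27] obs 307.5 213.5
side 0.162 0 [308.01 214.07] obs 307.5 213.5
side 0.162 0.06 [306.1  215.75] obs 307.5 213.5
side 0.164 0 [308.04 213.51] obs 307.5 213.5
side 0.164 0.06 [306.1  215.22] obs 307.5 213.5
side 0.166 0 [308.07 212.96] obs 307.5 213.5
side 0.166 0.06 [306.1  214.69] obs 307.5 213.5
```

The images put the cap top at 0.163 ± 0.002, against 0.162 expected if the vial is home. To rule out a 1–2 mm rise off the pad at release, I'll touch the cap top lightly with shut fingers.

```bash
python3 -m inch '[[-0.04,0,0.0,0,1],[-0.0991,-0.0014,0.0,0,1],[-0.0991,-0.0014,0.04,0,1],[-0.0991,-0.0014,0.08,0,1],[-0.0991,-0.0014,0.10,0,1],[-0.0991,-0.0014,0.113,0,1],[-0.0991,-0.0014,0.117,0,1],[-0.0991,-0.0014,0.119,0,1],[-0.0991,-0.0014,0.119,0,1]]'; python3 look.py 6
```

```text
clock: 23.12
eef_pos: [0.5503, -0.1143, 0.1727]
tool_rot: [0.677, 0.736, 0.0, 0.001]
ft_force: [-0.6, 0.5, 0.2]
grip_width: -0.0001
[ 0.55033073 -0.11434613  0.17266786] [-0.64  0.54  0.17] [-0.019  0.019 -0.016] -9.955946428070404e-05
```

View pics/lw6.png

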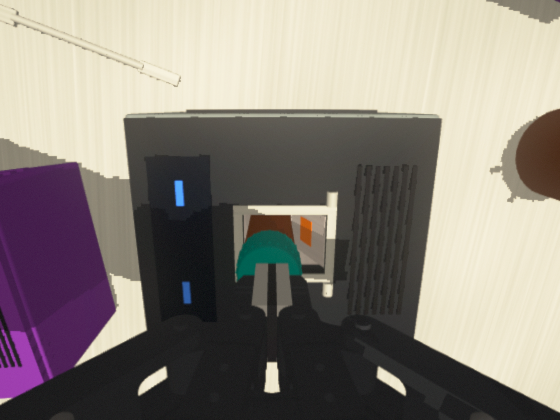

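The shut fingers are over the cap, tips at about (271,270) with the cap centre beneath them. I'll go down by feel.

```bash
f='from workcell import bot
o=bot.get_obs();print(o["eef_pos"],o["ft_force"],o["ft_torque"])'
python3 -m inch '[[0,0,0.0015,0,1],[0,0,0.003,0,1],[0,0,0.0045,0,1],[0,0,0.006,0,1],[0,0,0.006,0,1]]'; python3 -c "$f"
```

```text
clock: 23.9
eef_pos: [0.5496, -0.1142, 0.1656]
tool_rot: [0.677, 0.736, -0.0, -0.0]
ft_force: [0.1, -0.9, -0.0]
grip_width: -0.0003
[ 0.54962938 -0.11422958  0.16557897] [ 0.05268191 -0.86839915 -0.00563238] [-0.03816844 -0.03369351 -0.02482944]
```

```bash
f='from workcell import bot
o=bot.get_obs();print(o["eef_pos"],o["ft_force"],o["ft_torque"])'
python3 -m inch '[[0,0,0.001,0,1],[0,0,0.0015,0,1],[0,0,0.0015,0,1]]'; python3 -c "$f"
```

```text
clock: 24.28
eef_pos: [0.5497, -0.1143, 0.1643]
tool_rot: [0.677, 0.736, -0.0, -0.0]
ft_force: [-0.3, -0.1, 0.5]
grip_width: -0.0001
[ 0.54972798 -0.11426657  0.16425624] [-0.25065793 -0.08149962  0.46309562] [-0.03235097 -0.04791949  0.02255788]
```

```bash
f='from workcell import bot
o=bot.get_obs();print(o["eef_pos"],o["ft_force"],o["ft_torque"])'
python3 -m inch '[[0,0,0.0005,0,1],[0,0,0.001,0,1],[0,0,0.001,0,1]]'; python3 -c "$f"
```

```text
clock: 24.65
eef_pos: [0.5497, -0.1143, 0.1632]
tool_rot: [0.677, 0.736, -0.0, -0.0]
ft_force: [-0.2, -0.0, 0.5]
grip_width: -0.0
[ 0.54971642 -0.1142998   0.16324875] [-0.19209896 -0.03858851  0.53608249] [-0.01707066 -0.03552211  0.00276204]
```

```bash
f='from workcell import bot
o=bot.get_obs();print(o["eef_pos"],o["ft_force"],o["ft_torque"])'
python3 -m inch '[[0,0,0.0005,0,1],[0,0,0.001,0,1],[0,0,0.001,0,1]]'; python3 -c "$f"
```

```text
clock: 25.02
eef_pos: [0.5498, -0.1143, 0.1623]
tool_rot: [0.677, 0.736, 0.0, 0.0]
ft_force: [0.5, 0.1, 0.1]
grip_width: -0.0
[ 0.5497862  -0.11426951  0.16233941] [0.46340506 0.12956411 0.06027158] [-0.02691731 -0.00612029  0.02622307]
```

```bash
f='from workcell import bot
o=bot.get_obs();print(o["eef_pos"],o["ft_force"],o["ft_torque"])'
python3 -m inch '[[0,0,0.0005,0,1],[0,0,0.001,0,1],[0,0,0.001,0,1]]'; python3 -c "$f"
```

```text
clock: 25.4
eef_pos: [0.5502, -0.1144, 0.1622]
tool_rot: [0.677, 0.736, 0.0, 0.001]
ft_force: [-1.4, -0.1, 4.8]
grip_width: -0.0003
[ 0.55019053 -0.11435143  0.16217685] [-1.43489485 -0.06975215  4.7849009 ] [0.01552628 0.16441146 0.02027023]
```

```bash
f='from workcell import bot
o=bot.get_obs();print(o["eef_pos"],o["ft_force"],o["ft_torque"])'
python3 -m inch '[[0,0,0.0005,0,1],[0,0,0.0008,0,1],[0,0,0.0008,0,1]]'; python3 -c "$f"
```

```text
clock: 25.78
eef_pos: [0.5505, -0.1144, 0.1621]
tool_rot: [0.677, 0.736, 0.001, 0.001]
ft_force: [-1.4, -0.2, 7.7]
grip_width: 0.0
[ 0.55054994 -0.11438368  0.16209692] [-1.38403046 -0.16497509  7.65076109] [ 0.07585226  0.24235369 -0.02873899]
```

The cap is hard at 0.1622 with no give, which is exactly the predicted home height. I'll back straight off.

```bash
python3 -m inch '[[0,0,-0.003,0,1],[0,0,-0.02,0,1],[0,0,-0.06,0,1],[0,0,-0.11,0,1],[0.04,0,-0.13,0,1],[0.10,0,-0.13,0,1],[0.10,0,-0.13,0,1],[0.10,0,-0.13,0,1]]'; python3 look.py 7
```

```text
clock: 26.78
eef_pos: [0.5412, -0.0145, 0.29]
tool_rot: [0.677, 0.736, -0.001, -0.0]
ft_force: [0.5, 0.3, -0.1]
grip_width: 0.0001
[ 0.54119034 -0.01446276  0.28996174] [ 0.5   0.3  -0.07] [-0.004  0.019 -0.008] 5.463547807238728e-05
```

View pics/l7.png

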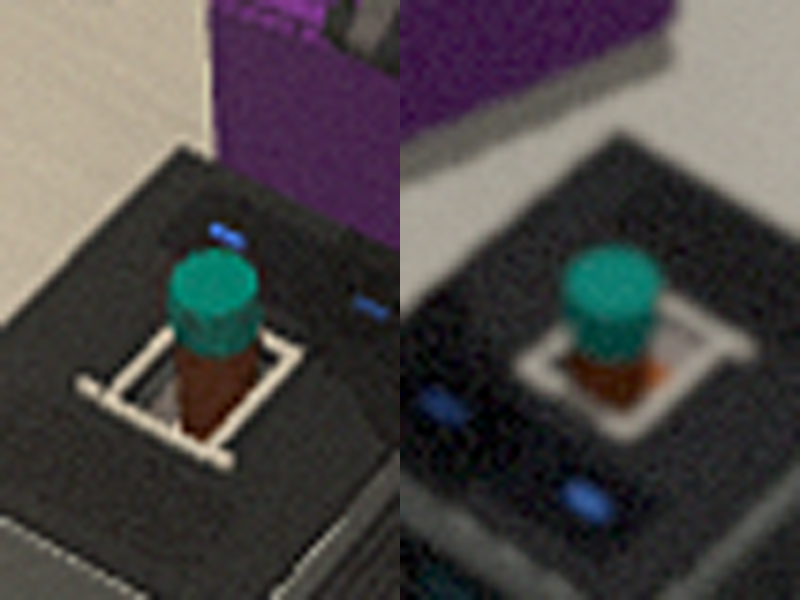

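The vial stands in the well unchanged, with the flap leaning open on it and the arm clear. I'm handing in.

```bash
python3 -c "
from workcell import bot
print(bot.job_done())"
```

```text
the job is handed in; nothing more can be done
None
```

The amber vial is home in the grey station and released, and the job was handed in at about 27 s of the 48 s. I gripped it by its cap and lifted it out of the rack. I pressed the flap open with its foot and eased it down in 1–3 mm steps. At the floor, about 90 mm below the deck, I built the force up to 15 N, eased off and let go.

- **Seating:** after release I touched the cap top lightly with shut fingers. It was hard at 0.1622 m, where I predicted about 0.162 m for a vial that is home, and the force there reached 7.7 N.
- **Upright and flap:** the last pictures show the vial standing with a slight lean of about 0.03 rad to -x, and the flap leaning open on it. I could not read the flap angle or the pad joint directly.
- **Disagreement:** the cameras alone put the cap top at about 0.1635 m ± 2 mm, slightly high, which is why I did the touch check.
- **Force:** the 15 N peak on the wrist gauge was right at the guideline for pushing on the glass.
- **Other items:** I avoided the other glassware and the spatula, and saw nothing out of place in the pictures. I did not measure them again at the end.

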